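Reload the labelling-tape station in a teaching laboratory

TASK

Reload the lab's tape station: take the two spent cores off the upright spindle and put them in the waste bin, then put every full tape roll on the spindle, lying flat one on the other, fully down. With all of them loaded, pull the feed lever towards the front through its whole stroke once and ease it back slowly to its rest (do not let it spring back; should it get away from you, pull it again and ease it back). At any point hang the tear-bar guard over the tear bar, and leave the other things on the bench alone.

Things in the scene. Friction and masses are not known exactly. Their poses are not given: they have to be found in the camera images.
- stand: roll stand, fixed to the bench: grey disc 100 mm across and 12 mm thick with an upright steel spindle in its middle, 20 mm in diameter, 62 mm tall above the disc (its last 8 mm taper to 10 mm). Origin at the centre of the disc's underside, on the bench, z up the spindle
- spindle_foot (a point): point on the spindle's axis at the disc's upper face (12 mm above the bench), where the lowest roll's underside comes to lie; the spindle's tip is 62 mm above it
- core0: spent core: empty cardboard tube, 35 mm outside, 26 mm bore, 19 mm tall; at the start it sits on the spindle, down on the disc. Origin at the centre of its underside, z along its axis; 20 g
- core1: spent core: empty cardboard tube, 35 mm outside, 26 mm bore, 19 mm tall; at the start it sits on the spindle, on top of core0. Origin at the centre of its underside, z along its axis; 20 g
- roll0: full roll of beige tape (absent in some starts, then None): outside 62 mm, bore 26 mm, 19 mm tall, lying flat on the bench, about 60 g. Origin in the middle of the bore, at half its height (9.5 mm above the bench), z along the bore; both faces are alike
- roll1: full roll of beige tape (absent in some starts, then None): outside 62 mm, bore 26 mm, 19 mm tall, lying flat on the bench, about 60 g. Origin in the middle of the bore, at half its height (9.5 mm above the bench), z along the bore; both faces are alike
- roll2: full roll of beige tape (absent in some starts, then None): outside 62 mm, bore 26 mm, 19 mm tall, lying flat on the bench, about 60 g. Origin in the middle of the bore, at half its height (9.5 mm above the bench), z along the bore; both faces are alike
- bin: open-topped grey waste bin fixed to the bench, 130 x 130 mm, 60 mm tall, walls 4 mm. Origin at the centre of its underside, x and y along its sides
- feed_head: feed head of the station, fixed to the bench: base plate 120 mm (x) by 250 mm (y, from -145 to +105) and 10 mm thick, a cream housing 100 x 70 x 140 mm tall at y = +10 to +80, a horizontal steel tear bar running along its y axis from the housing to a post at y = -137, and the feed lever on the housing's +y flank. Origin on the bench; its -x side is its front, facing the robot
- tear_bar (a point): middle of the tear bar, a horizontal bar 16 mm wide (x) and 10 mm tall centred 115 mm above the bench, running along y; clear between housing and post from -69 to +70 mm along y from this point. Axes as feed_head
- feed_lever (a joint): angle of the sprung feed lever, rad: 0 at rest (leaning 0.25 rad away from the front), 0.9 at the stop when pulled forward to the feed head's front (-x). A spring returns it; about 2 to 6 N at the grip
- lever_grip (a point): middle of the free part of the lever's black grip: a round bar 16 mm thick along the feed head's y axis, at the end of the 130 mm lever; the bar runs 34 mm to the end at +y and 30 mm to the side at -y, where the lever's 10 mm stem joins at -38 mm. The grip is about 231 mm above the bench at rest
- lever_hinge (a point): point on the lever's hinge axis (which runs along the feed head's y) beside lever_grip: lever_grip moves on a circle of 130 mm radius about it, in the feed head's x-z plane
- guard: tear-bar guard: folded steel sheet like an upside-down U, 80 mm long (y), 40 mm wide (x), legs 50 mm tall, inside 34 mm wide, 3 mm sheet; on top a black grip ridge 12 mm thick (x), 56 mm long (y), 26 mm tall, its top 79 mm above the origin. Stands on its legs on the bench. Origin between the legs' lower edges, z up; 120 g. It hangs with its length along the bar, either way round
- guard_inside (a point): point under the middle of the guard's roof, 50 mm above its origin; comes to lie 5 mm above the tear bar's centre line when it is hung
- oil_jar: small amber jar with a black lid, 38 mm across, 40 mm tall; leave alone. Origin under its centre
- beaker: glass beaker, 72 mm across, 85 mm tall; leave alone. Origin under its centre
- wash_bottle: white bottle with a red cap, 64 mm across, 150 mm tall; leave alone. Origin under its centre
- tip_box: blue box with clear lid, 85 x 125 mm, 67 mm tall; leave alone. Origin under its centre
- slide_box: flat green box, 90 x 170 mm, 32 mm tall; leave alone. Origin under its centre
- dish: flat culture dish, 56 mm across, 14 mm tall; leave alone. Origin under its centre

How it is judged:
By the outcome, as a careful person would: the job done as asked, in the order asked, and still so for the second after the job is handed in, with the robot touching nothing.
Of roll0, roll1, roll2 only 2 to 3 are there at a start; the rules pass over those that are not, and their reading is None.
At some moment in a run one of roll0, roll1, roll2 may be knocked a few centimetres aside while the robot is not near it.
Once in a run the grip may slacken for a moment while it holds something.
It also fails if it takes over 208 s, if anything falls off the work surface, if the arm or the gripper's body presses on something with over 40 N, if the wrist force passes 120 N, or if a joint passes its speed limit or range.

ROBOT

A 6-joint arm with a two-finger parallel gripper is mounted at the origin on the work surface. World frame = base frame: x ahead of the robot, y to its left, z up, the work surface at z = 0. Lengths are in m, angles in rad, forces in N, time in s.
With the tool pointing down it reaches from about 0.35 to 0.925 m from the base axis. Payload 6.4 kg.
Tool frame: the origin (TCP) lies at the very end of the fingers, on their centre line; the grasp point (between the pads) lies 19 mm behind it; z points along the fingers, y is the line along which they close (so a half turn about z gives the same grasp; the last joint's range is limited). The gripper opens to 85 mm and grips with 20 to 120 N. Pads are 22 mm wide; open, the fingers measure 114 mm over their backs; the gripper's body (76 mm by 85 mm) begins 54 mm behind the grasp point. The pads swing forward as they close: fully open they stand 13 mm farther back than shut.
Start: joints at [1.093, 0.245, 1.558, -0, 1.339, -0.174], TCP at [0.194, 0.62, 0.231] pointing down, gripper open.
Joint ranges: [-3.13, 3.13], [-1.02, 2.26], [0.13, 2.54], [-0.95, 4.09], [0.21, 2.88], [-2.74, 2.74]. Speed limits (rad/s): [2.57, 2.57, 3.14, 3.14, 3.14, 3.14].

INTERFACE

Orientations are given as [roll, pitch, yaw] about the fixed x, y, z axes, in that order (R = Rz(yaw) Ry(pitch) Rx(roll)).
In Python, from plant import r, cams, hand_in gives the robot as it stands.
- The arm moves only by the tool carry_out, never from a script. Its argument "steps" is a list of rows, each a list of 3 entries, a list of its own where there are three numbers: the shift along the tool's x, y, z in mm, then the turn about the tool's z in degrees, then the closure, from -1 (fully open) to 1 (shut). In form: [[[x, y, z], yaw, claw], ...]. A call has 1 to 10 rows; each row is the pose to reach, as a shift and turn from the pose commanded when the call began, along the tool's axes at that moment; what a row does not reach only later rows make up. A row lasts 1/8 s, in which the tool goes at most 62.5 mm and 10.7 degrees, less where a joint would pass 70% of its speed; a pose out of reach is approached as far as the arm can. A call with a gripper value outside its range is refused whole. The fingers move at their own pace and stop on an object; "squeeze" is the grip in N (left out, the last holds). Time passes only in rows, so rows that repeat a pose let the fingers close. It gives the time, the measured TCP pose, the force, the opening and the grip force at its end, in the units of the state.
- r.get_state(): the state, without advancing time (a new reading comes with each control period).
- cams.capture(name): name is "side" or "top" or "wrist"; returns the picture (400x640x3 uint8, red, green, blue); there is no depth.
- cams.camera_params(name): a dict with "camera_matrix" (3x3 intrinsics, pixels), "xyz" and "attitude" of the camera in the world; the wrist camera has in their place "T_tool_cam" (4x4, takes a point from camera to tool coordinates, whose origin is the TCP and whose axes are the flange's). Camera axes: x right, y up, looking along -z (the intrinsics and any distortion apply to the point x, -y, -z); pixel columns grow to the right and rows downward; lengths in m; the calibration is good to about 2 mm. A picture is of the moment at which its call begins: read the wrist's pose just before it. camera_params takes no time and is no camera call.
- hand_in(): hands the job in; it is judged then, once.
Trained networks look in the newest picture that a camera, given by its name, has taken for a name from the list of things; names that differ only in an ending like _2 or _b are one class to them, and where a whole thing is asked for, a point or a joint stands for the part that bears it (a point fixed in the world has none). Each returns a list of dicts, best first, with "p" (0 to 1); they miss things now and then, are a little off and sometimes report something else, mostly with a low value. They report only what shows in the picture. A call takes as long as a camera call.
- cams.cut_out(camera, target): "mask" (400x640 bool, what is visible of it) and "at" ([row, column] in pixels, amid what is visible of it).
The state is a dict: "time_s": time; "q": joint angles; "dq": joint speeds; "tau": joint torques, N m; "tool_pos": TCP position; "tool_rot": TCP orientation; "wrist_force": force on the tool from outside, world axes, zero at the start; "moment": the same for the moment, N m; "finger_gap": finger opening in m; "grip_force": force on a finger pad.
Only numpy, scipy, OpenCV 4.12 (cv2) and the standard library are available. Lean on these libraries where they do the work, as an engineer would, in place of code of your own. Each camera call takes 0.05 s, during which the arm holds its last target. There are 200 camera calls.

## Working session

There is one attempt and no reset: what is moved stays moved. The work goes in short steps, Python scripts to look and compute and a tool call to move; the robot and the scene stay as the last step left them, time stands still between calls to the robot, and variables do not carry over. Pictures are saved under pics/ and viewed, at most 14 in all, crops included, and the job is handed in when it is done.

Besides the shell and the picture viewer there is one more tool, called as name(argument=value, ...), one argument or row to a line, values as JSON. carry_out: Moves the arm, as the interface text tells. Its arguments: {"type":"object","properties":{"steps":{"type":"array"},"squeeze":{"type":"number"}},"required":["steps"]}

```bash
ls; mkdir -p pics; python3 - <<'E'
from plant import r,cams
import cv2,numpy as np
s=r.get_state(); print(s)
a=cams.capture("top");b=cams.capture("side")
cv2.imwrite("pics/top0.png",a[:,:,::-1]);cv2.imwrite("pics/side0.png",b[:,:,::-1])
for c in("top","side","wrist"):print(c,cams.camera_params(c))
for c in("top","side"):
  for n in["core1","roll0","stand","bin","feed_head","lever_grip","guard","tear_bar"]:
    print(c,n,[(d["at"],round(d["p"],2),int(d["mask"].sum())) for d in cams.cut_out(c,n)])
E
```

```text
pics
{'time_s': 0.0, 'q': array([ 1.09290422e+00,  2.45863510e-01,  1.55902092e+00, -1.13001572e-05,
        1.33871503e+00, -1.74101513e-01]), 'dq': array([ 0.00145986,  0.00280737, -0.00036864, -0.00094248, -0.0022822 ,
        0.00142147]), 'tau': array([ 1.22134414e-03, -4.29502201e+01, -3.26126933e+01, -6.93421453e-05,
        5.15866283e-03, -1.25421785e-06]), 'tool_pos': array([0.19417394, 0.61972578, 0.230145  ]), 'tool_rot': array([-3.13961429e+00, -3.36798519e-04,  2.83780434e+00]), 'wrist_force': array([-0.19099228,  0.17507803,  0.06656639]), 'moment': array([-0.00669488, -0.01462253,  0.05130291]), 'grip_force': 0.0, 'finger_gap': 0.08514284288773426}
top {'camera_matrix': array([[487.18554872,   0.        , 314.65588159],
       [  0.        , 487.18554872, 204.01769663],
       [  0.        ,   0.        ,   1.        ]]), 'xyz': array([ 0.39084538, -0.06275734,  1.40307984]), 'attitude': array([ 0.17434367,  0.02367088, -1.58867306])}
side {'camera_matrix': array([[476.54827558,   0.        , 310.01792818],
       [  0.        , 476.54827558, 193.8668907 ],
       [  
[... 1070 characters left out ...]
.1], 0.7, 1406), ([195.7, 332.3], 0.63, 267), ([289.5, 411.4], 0.46, 413)]
top guard [([289.7, 410.8], 0.57, 480)]
top tear_bar [([214.8, 374.6], 0.93, 3968)]
side core1 [([172.6, 283.1], 0.58, 53), ([265.2, 286.7], 0.31, 196)]
side roll0 [([213.9, 255.7], 0.84, 313), ([190.2, 239.3], 0.82, 260), ([238.3, 270.5], 0.57, 319)]
side stand [([180.8, 280.9], 0.94, 449), ([255.4, 336.6], 0.66, 4459)]
side bin [([160.4, 208.3], 0.9, 1500), ([179.0, 284.1], 0.63, 16)]
side feed_head [([255.9, 339.3], 0.74, 4261)]
side lever_grip [([308.2, 277.8], 0.72, 530), ([180.8, 328.2], 0.58, 224)]
side guard [([307.7, 276.7], 0.86, 564)]
side tear_bar [([253.8, 339.2], 0.77, 4505), ([180.6, 277.3], 0.36, 405)]
```

View pics/top0.png

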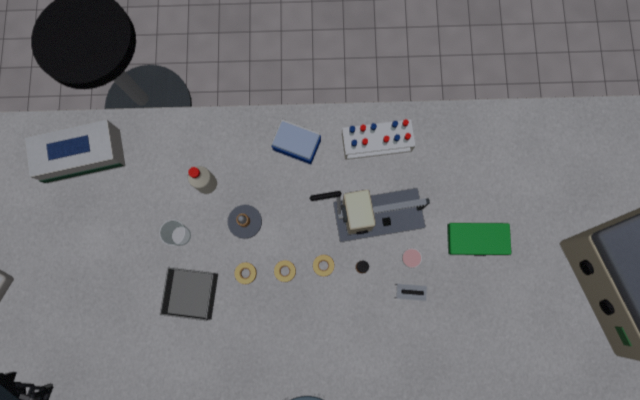

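View pics/side0.png

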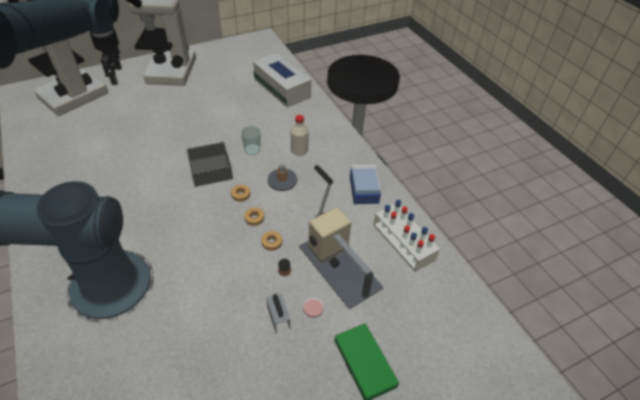

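Top view: rolls at about (245,273), (285,271), (323,265); stand with cores (244,221); bin (190,293); feed head (380,214) with black lever grip (325,196); guard (411,292); jar (362,267) and dish (412,258) near the guard. The side view agrees.

```bash
cat > h.py <<'E'
import numpy as np,cv2
from scipy.spatial.transform import Rotation as Ro
from plant import r,cams
def pose(c,s=None):
    p=cams.camera_params(c);K=p["camera_matrix"]
    if c=="wrist":
        s=s or r.get_state();T=np.eye(4);T[:3,:3]=Ro.from_euler("xyz",s["tool_rot"]).as_matrix();T[:3,3]=s["tool_pos"]
        T=T@p["T_tool_cam"];return K,T[:3,:3],T[:3,3]
    return K,Ro.from_euler("xyz",p["attitude"]).as_matrix(),np.array(p["xyz"])
def ray(P,rc):
    K,R,o=P;v=np.linalg.inv(K)@[rc[1],rc[0],1];d=R@[v[0],-v[1],-v[2]];return o,d/np.linalg.norm(d)
def onz(P,rc,z):
    o,d=ray(P,rc);return o+d*(z-o[2])/d[2]
def tri(obs):
    A=np.zeros((3,3));b=np.zeros(3);L=[ray(P,x) for P,x in obs]
    for o,d in L:M=np.eye(3)-np.outer(d,d);A+=M;b+=M@o
    x=np.linalg.solve(A,b);return x,max(np.linalg.norm((np.eye(3)-np.outer(d,d))@(x-o)) for o,d in L)
def proj(P,x):
    K,R,o=P;c=R.T@(np.asarray(x)-o);u=K@[c[0],-c[1],-c[2]];return np.array([u[1],u[0]])/u[2]
def box(m):
    # centre of bounding rect (robust for ring shapes), and minAreaRect
    m=m.astype(np.uint8);c=max(cv2.findContours(m,0,1)[0],key=cv2.contourArea)
    (x,y),wh,a=cv2.minAreaRect(c);return (y,x),wh,a
def look(c,name,k=5):
    s=r.get_state();im=cams.capture(c);P=pose(c,s);return im,P,cams.cut_out(c,name)[:k]
E
python3 - <<'E'
from h import *
T,S=pose("top"),pose("side")
for c in("top","side"):cams.capture(c)
def g(c,n):return [d for d in cams.cut_out(c,n) if d["p"]>.4]
for n,z in[("roll0",.0095),("guard",.04),("bin",.06),("stand",.012),("lever_grip",.23),("oil_jar",.02),("dish",.007),("beaker",.04),("wash_bottle",.08),("tip_box",.03)]:
  for c,P in(("top",T),("side",S)):
    for d in g(c,n):
      (b,wh,a)=box(d["mask"]);print(n,c,round(d["p"],2),np.round(b,1),np.round(wh,1),round(a),np.round(onz(P,b,z),3))
for nm,t,s in[("lever?",(196,325),(172,323)),("barpost",(203,427),(278,368)),("tipc",(216,243),(168,281))]:
  print(nm,tri([(T,t),(S,s)]))
E
```

```text
roll0 top 0.78 [273.5 244.5] [21.2 21.2] 45 [0.441 0.169 0.01 ]
roll0 top 0.77 [272. 284.] [20. 20.] 90 [0.443 0.056 0.01 ]
roll0 side 0.71 [240.3 271.8] [18.4 20.5] 45 [ 0.461 -0.055  0.01 ]
roll0 side 0.63 [216.  254.5] [18. 19.] 90 [0.448 0.055 0.01 ]
roll0 side 0.57 [192.5 240.5] [17. 19.] 90 [0.443 0.167 0.01 ]
guard top 0.81 [292. 411.] [16. 30.] 90 [ 0.381 -0.295  0.04 ]
guard side 0.9 [309.7 278.2] [33.6 18.7] 75 [ 0.383 -0.292  0.04 ]
bin top 0.58 [294.  188.6] [53.4 49.1] 6 [0.386 0.313 0.06 ]
bin top 0.48 [232.5 174. ] [25. 30.] 90 [0.556 0.359 0.06 ]
bin side 0.64 [163.4 210.2] [38.  39.8] 79 [0.385 0.286 0.06 ]
stand top 0.58 [291.5 410.5] [17. 33.] 90 [ 0.382 -0.298  0.012]
stand side 0.64 [180. 282.] [20. 28.] 90 [0.587 0.161 0.012]
lever_grip top 0.64 [199.5 330.5] [38.3 23.6] 33 [ 0.608 -0.078  0.23 ]
lever_grip side 0.77 [187.1 325.5] [46.3 16.7] 83 [ 0.603 -0.11   0.23 ]
oil_jar top 0.58 [267.  361.5] [12. 13.] 90 [ 0.452 -0.163  0.02 ]
oil_jar side 0.58 [267.  284.5] [16. 11.] 90 [ 0.455 -0.165  0.02 ]
dish top 0.7 [258.5 411.5] [19. 19.] 90 [ 0.474 -0.306  0.007]
[... 226 characters left out ...]
. 29.] 90 [0.579 0.135 0.04 ]
beaker side 0.55 [178.  282.5] [4. 9.] 90 [0.582 0.144 0.04 ]
wash_bottle top 0.73 [179.8 201.8] [31.8 22.6] 45 [0.7   0.279 0.08 ]
wash_bottle side 0.86 [134.5 299.5] [41. 17.] 90 [0.705 0.277 0.08 ]
tip_box top 0.6 [213. 370.] [ 51.5 118.2] 84 [ 0.604 -0.192  0.03 ]
tip_box top 0.57 [142.1 295.9] [44.7 32.5] 21 [0.819 0.017 0.03 ]
tip_box side 0.74 [183.5 365.5] [40.1 30.6] 87 [0.823 0.017 0.03 ]
lever? (array([ 0.61632705, -0.06468105,  0.24021489]), np.float64(0.0009512260485163013))
barpost (array([ 0.61621982, -0.33893259,  0.10315976]), np.float64(0.0002786737274141531))
tipc (array([0.5930804 , 0.16692187, 0.06188849]), np.float64(0.0051637851041854135))
```

carry_out(
  steps=[
    [[-60,-38,5],-9,-1],
    [[-115,-73,10],-17.4,-1],
    [[-170,-108,15],-17.4,-1],
    [[-225,-143,20],-17.4,-1],
    [[-280,-178,25],-17.4,-1],
    [[-335,-213,30],-17.4,-1],
    [[-390,-248,30],-17.4,-1],
    [[-445,-283,30],-17.4,-1],
    [[-490,-312,30],-17.4,-1],
    [[-511,-325,30],-17.4,-1],
  ],
)

```text
time_s: 3.25
tool_pos: [0.5863, 0.1549, 0.2015]
tool_rot: [-3.142, 0.001, 3.14]
wrist_force: [0.4, -0.4, -0.0]
finger_gap: 0.0853
grip_force: 0.0
```

```bash
python3 - <<'E'
from h import *
s=r.get_state();print(s["time_s"],s["tool_pos"],s["tool_rot"],s["q"])
im=cams.capture("wrist");P=pose("wrist",s);cv2.imwrite("pics/w1.png",im[:,:,::-1])
for n in("core1","stand"):
  for d in cams.cut_out("wrist",n):
    b,wh,a=box(d["mask"]);print(n,d["p"],b,wh,d["at"],onz(P,b,.05),onz(P,b,.012))
print(proj(P,[.587,.161,.05]))
E
```

```text
3.25 [0.58632663 0.15491255 0.2014889 ] [-3.14154699e+00  5.90318344e-04  3.13966511e+00] [ 7.15884295e-02  1.72248075e-01  1.69866995e+00 -9.30710724e-05
  1.27008926e+00 -1.49725280e+00]
core1 0.58 (186.5, 334.5) (41.0, 39.0) [175.9, 329.2] [0.58860858 0.17164141 0.05      ] [0.5975311  0.17371469 0.012     ]
core1 0.51 (166.27999877929688, 331.53997802734375) (7.495331764221191, 28.42569351196289) [164.1, 335.1] [0.57122929 0.16894156 0.05      ] [0.57790516 0.17066582 0.012     ]
stand 0.82 (176.5, 333.0) (101.0, 102.0) [173.8, 335.0] [0.57994675 0.17026536 0.05      ] [0.58774953 0.17216075 0.012     ]
[184.67051288 321.98899298]
```

View pics/w1.png

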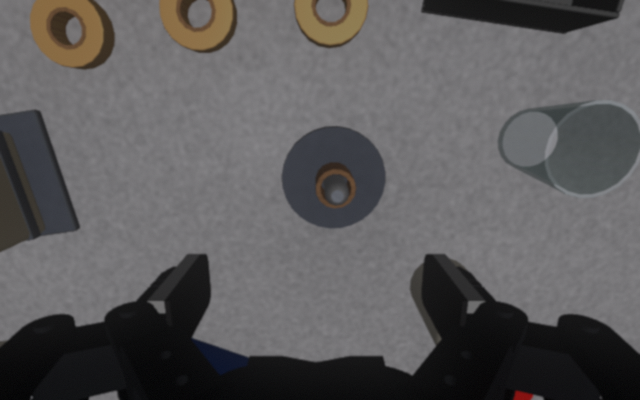

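The wrist view shows the disc centred at about (333,176) with the core ring at (336,188), and the three rolls along the top edge. The beaker (565,150) is clear to the right.

carry_out(
  steps=[
    [[-2,16,20],0,-1],
    [[-2,16,60],0,-1],
    [[-2,16,80],0,-1],
    [[-2,16,80],0,-1],
  ],
)

```text
time_s: 3.9
tool_pos: [0.5847, 0.1743, 0.1187]
tool_rot: [-3.141, -0.005, -3.14]
wrist_force: [0.3, 0.7, -0.6]
finger_gap: 0.0854
grip_force: 0.0
```

```bash
python3 - <<'E'
from h import *
s=r.get_state();print(s["time_s"],s["tool_pos"],s["tool_rot"])
im=cams.capture("wrist");P=pose("wrist",s);cv2.imwrite("pics/w2.png",im[:,:,::-1])
for n in("core1","stand"):
  for d in cams.cut_out("wrist",n):
    b,wh,a=box(d["mask"]);print(n,d["p"],b,wh,d["at"],onz(P,b,.05),onz(P,b,.012))
im=cams.capture("top");d=cams.cut_out("top","stand")
for d in d:
  b,wh,a=box(d["mask"]);print("top",d["p"],b,wh,onz(pose("top"),b,.012))
E
```

```text
3.9 [0.5847047  0.17432433 0.11872726] [-3.14123562 -0.00488576 -3.14015812]
core1 0.64 (190.6786346435547, 312.6455383300781) (41.062164306640625, 13.67072868347168) [189.8, 316.4] [0.56981535 0.17310812 0.05      ] [0.57898816 0.17279768 0.012     ]
core1 0.58 (215.40826416015625, 311.07989501953125) (53.252811431884766, 53.6312255859375) [202.9, 312.4] [0.58570027 0.17212858 0.05      ] [0.59772638 0.17164219 0.012     ]
core1 0.52 (395.5, 102.5) (7.0, 27.0) [397.4, 109.7] [0.72266919 0.02091055 0.05      ] [ 0.75929795 -0.00673796  0.012     ]
stand 0.61 (201.84613037109375, 312.26922607421875) (132.85069274902344, 131.4639434814453) [201.1, 313.6] [0.57691463 0.17287473 0.05      ] [0.58736264 0.17252237 0.012     ]
stand 0.53 (173.0, 582.5) (130.0, 113.0) [162.8, 594.3] [0.5584751  0.33638464 0.05      ] [0.56561095 0.36540229 0.012     ]
top 0.77 (227.77528381347656, 252.64044189453125) (12.719974517822266, 24.37995147705078) [0.57085679 0.14590474 0.012     ]
```

View pics/w2.png

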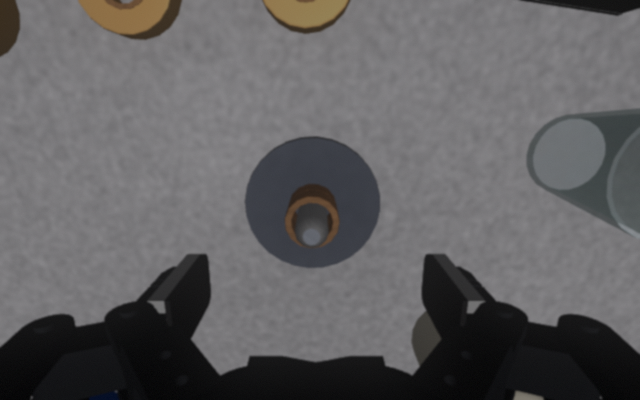

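The view shows the spindle's tip (312,233) inside the core ring; the disc is centred at (312,202). That puts the spindle at (0.587, 0.172).

carry_out(
  steps=[
    [[-2,0,40],0,-1],
    [[-2,0,75],0,-1],
    [[-2,0,95],0,-1],
    [[-2,0,95],0,-1],
    [[-2,0,95],0,-1],
  ],
)

```text
time_s: 4.78
tool_pos: [0.5902, 0.1734, 0.028]
tool_rot: [3.141, 0.003, 3.141]
wrist_force: [-1.3, 0.2, 0.0]
finger_gap: 0.0852
grip_force: 0.0
```

carry_out(
  steps=[
    [[2,0,11],0,0],
    [[2,0,11],0,1],
    [[2,0,11],0,1],
    [[2,0,11],0,1],
    [[2,0,11],0,1],
    [[2,0,11],0,1],
  ],
  squeeze=25,
)

```text
time_s: 5.52
tool_pos: [0.5871, 0.1733, 0.0155]
tool_rot: [3.142, 0.001, 3.142]
wrist_force: [0.3, 0.0, 1.7]
finger_gap: 0.0343
grip_force: 25.0
```

Gripped at 34 mm. Lift and take a look.

carry_out(
  steps=[
    [[0,0,-15],0,1],
    [[0,0,-40],0,1],
    [[0,0,-70],0,1],
    [[0,0,-95],0,1],
    [[0,0,-110],0,1],
    [[0,0,-110],0,1],
  ],
)

```text
time_s: 6.28
tool_pos: [0.5877, 0.1734, 0.1269]
tool_rot: [3.141, 0.003, 3.142]
wrist_force: [0.3, 0.3, -0.6]
finger_gap: 0.0341
grip_force: 24.9
```

```bash
python3 - <<'E'
from h import *
print(r.get_state()["finger_gap"],r.get_state()["tool_pos"])
w=cams.capture("wrist");b=cams.capture("side")
v=cv2.resize(b[100:260,200:380],None,fx=2.2,fy=2.5)
cv2.imwrite("pics/w3.png",np.hstack([w[:,140:500],v])[:,:,::-1])
d=[d for d in cams.cut_out("side","bin")];print([(x["p"],x["at"]) for x in d])
E
```

```text
0.03409716816042877 [0.58765467 0.1733966  0.12687949]
[]
```

View pics/w3.png

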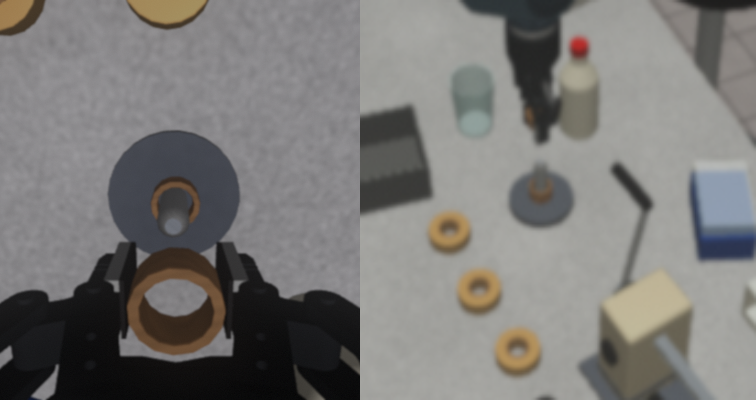

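Only core1 came up (held by the fingers); core0 is still on the spindle. On to the bin.

carry_out(
  steps=[
    [[20,13,0],0,1],
    [[60,40,0],0,1],
    [[105,69,0],0,1],
    [[150,99,0],0,1],
    [[185,122,0],0,1],
    [[200,132,0],0,1],
    [[200,132,30],0,1],
    [[200,132,60],0,1],
    [[200,132,80],0,1],
    [[200,132,80],0,1],
  ],
)

```text
time_s: 7.68
tool_pos: [0.3857, 0.3042, 0.0433]
tool_rot: [-3.139, -0.004, 3.141]
wrist_force: [0.3, 0.6, 0.0]
finger_gap: 0.0342
grip_force: 25.0
```

```bash
python3 - <<'E'
from h import *
s=r.get_state();print(s["tool_pos"],s["finger_gap"],s["wrist_force"])
w=cams.capture("wrist");P=pose("wrist",s);t=cams.capture("top")
for d in cams.cut_out("wrist","bin"):
  b,wh,a=box(d["mask"]);print(d["p"],b,wh,a,onz(P,b,.06))
cv2.imwrite("pics/w4.png",np.hstack([w[:,100:540],cv2.resize(t[200:360,120:260],(350,400))])[:,:,::-1])
E
```

```text
[0.38573689 0.30423963 0.04328386] 0.034156946390816074 [0.29401384 0.62927355 0.01374913]
0.61 (204.4356689453125, 377.68585205078125) (367.6094665527344, 211.7328338623047) 3.209486246109009 [0.35541855 0.32782151 0.06      ]
```

View pics/w4.png

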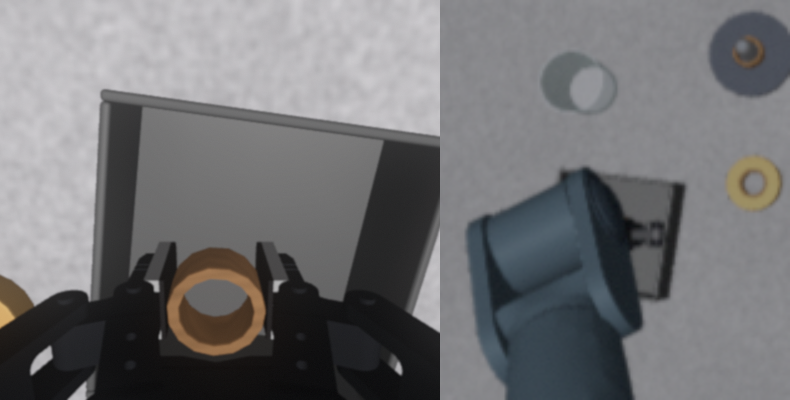

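Core1 is inside the bin, about 20 mm off to the -y side; I shift a little and release.

carry_out(
  steps=[
    [[0,8,0],0,1],
    [[0,16,0],0,1],
    [[0,16,5],0,1],
    [[0,16,5],0,0.2],
    [[0,16,5],0,-0.2],
    [[0,16,5],0,-0.2],
    [[0,16,-40],0,-0.2],
    [[0,16,-80],0,-0.2],
    [[0,16,-80],0,-0.2],
  ],
)

```text
time_s: 8.95
tool_pos: [0.3893, 0.3225, 0.1291]
tool_rot: [3.138, 0.007, 3.141]
wrist_force: [0.4, -0.3, 0.1]
finger_gap: 0.051
grip_force: 0.0
```

carry_out(
  steps=[
    [[-30,-22,0],0,-1],
    [[-75,-56,0],0,-1],
    [[-120,-89,0],0,-1],
    [[-165,-122,0],0,-1],
    [[-195,-144,0],0,-1],
    [[-199,-147,0],0,-1],
    [[-199,-147,40],0,-1],
    [[-199,-147,80],0,-1],
    [[-199,-147,100],0,-1],
    [[-199,-147,100],0,-1],
  ],
)

```text
time_s: 10.2
tool_pos: [0.5839, 0.1746, 0.0235]
tool_rot: [-3.141, -0.004, -3.141]
wrist_force: [0.2, 0.5, 0.2]
finger_gap: 0.0855
grip_force: 0.0
```

carry_out(
  steps=[
    [[0,0,9],0,-1],
    [[0,0,9],0,-1],
  ],
)

```text
time_s: 10.45
tool_pos: [0.5862, 0.1744, 0.0169]
tool_rot: [3.141, 0.001, -3.142]
wrist_force: [-0.2, 0.6, -0.7]
finger_gap: 0.0854
grip_force: 0.0
```

carry_out(
  steps=[
    [[0,-1,2],0,0],
    [[0,-1,2],0,1],
    [[0,-1,2],0,1],
    [[0,-1,2],0,1],
    [[0,-1,2],0,1],
    [[0,-1,-10],0,1],
    [[0,-1,-40],0,1],
    [[0,-1,-75],0,1],
    [[0,-1,-110],0,1],
    [[0,-1,-110],0,1],
  ],
  squeeze=30,
)

```text
time_s: 11.7
tool_pos: [0.5882, 0.1736, 0.1306]
tool_rot: [3.141, 0.007, 3.142]
wrist_force: [0.5, 0.1, 0.1]
finger_gap: 0.0327
grip_force: 29.9
```

carry_out(
  steps=[
    [[20,15,0],0,1],
    [[60,45,0],0,1],
    [[105,79,0],0,1],
    [[150,113,0],0,1],
    [[185,139,0],0,1],
    [[200,150,0],0,1],
    [[200,150,30],0,1],
    [[200,150,60],0,1],
    [[200,150,75],0,1],
    [[200,150,75],0,1],
  ],
)

```text
time_s: 12.95
tool_pos: [0.3854, 0.3226, 0.0502]
tool_rot: [-3.14, -0.002, 3.141]
wrist_force: [-0.0, -1.1, 0.2]
finger_gap: 0.0326
grip_force: 35.1
```

carry_out(
  steps=[
    [[0,0,0],0,1],
    [[0,0,0],0,0.3],
    [[0,0,0],0,-0.2],
    [[0,0,0],0,-0.2],
    [[0,0,-40],0,-0.2],
    [[0,0,-80],0,-0.2],
    [[0,0,-120],0,-0.2],
    [[0,0,-120],0,-0.2],
  ],
)

```text
time_s: 13.95
tool_pos: [0.388, 0.3245, 0.1753]
tool_rot: [3.138, 0.007, -3.142]
wrist_force: [-0.9, 0.1, -0.7]
finger_gap: 0.0513
grip_force: 0.0
```

```bash
python3 - <<'E'
from h import *
s=r.get_state();print(s["tool_pos"],s["finger_gap"],s["wrist_force"],s["time_s"])
w=cams.capture("wrist");t=cams.capture("side")
cv2.imwrite("pics/w5.png",np.hstack([w[:,100:540],cv2.resize(t[120:260,180:320],(350,400))])[:,:,::-1])
E
```

```text
[0.38800558 0.32446787 0.17525856] 0.05128089065068492 [-0.94218239  0.06281471 -0.73996447] 13.95
```

View pics/w5.png

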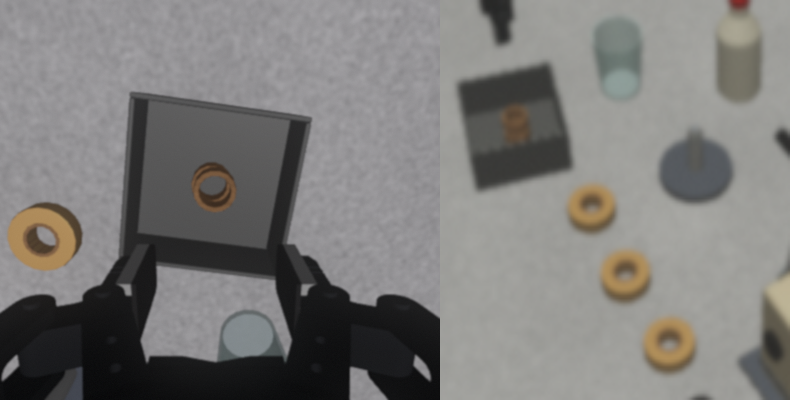

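Both cores lie in the bin (at (213,187) in the left half), the spindle is bare. Now the first roll.

```bash
cat > roll.py <<'E'
from h import *
s=r.get_state();print("t",s["time_s"],"tcp",np.round(s["tool_pos"],4),"yaw",round(s["tool_rot"][2],3),"gap",round(s["finger_gap"],4))
w=cams.capture("wrist");P=pose("wrist",s)
for d in cams.cut_out("wrist","roll0"):
  m=d["mask"]
  if d["p"]<.3 or m.sum()<200: continue
  b,wh,a=box(m);e=m[:3].any() or m[-3:].any() or m[:,:3].any() or m[:,-3:].any()
  p=onz(P,b,.012);print(round(d["p"],2),np.round(b),np.round(wh),"edge" if e else "",np.round(p,4),"mm shift x,y:",np.round([-(p[0]-s["tool_pos"][0])*1e3,(p[1]-s["tool_pos"][1])*1e3],1))
E
echo
```

carry_out(
  steps=[
    [[-16,-45,10],0,-1],
    [[-32,-92,10],0,-1],
    [[-48,-138,10],0,-1],
    [[-54,-155,20],0,-1],
    [[-54,-155,20],0,-1],
    [[-54,-155,20],0,-1],
    [[-54,-155,20],0,-1],
  ],
)

```text
time_s: 14.92
tool_pos: [0.4395, 0.1691, 0.1512]
tool_rot: [3.142, -0.0, -3.14]
wrist_force: [-0.5, 0.5, -0.1]
finger_gap: 0.0854
grip_force: 0.0
```

```bash
python3 roll.py
```

```text
t 14.925 tcp [0.4395 0.1691 0.1512] yaw -3.14 gap 0.0854
0.9 [189. 314.] [76. 76.]  [0.4408 0.1685 0.012 ] mm shift x,y: [-1.3 -0.6]
0.84 [194. 176.] [75. 81.]  [0.4448 0.0559 0.012 ] mm shift x,y: [  -5.3 -113.2]
0.55 [208.  46.] [77. 83.]  [ 0.4575 -0.0531  0.012 ] mm shift x,y: [ -18.  -222.2]
```

carry_out(
  steps=[
    [[-1,-1,50],0,-1],
    [[-1,-1,100],0,-1],
    [[-1,-1,135],0,-1],
    [[-1,-1,145],0,-1],
    [[-1,-1,145],0,-1],
    [[-1,-1,145],0,-1],
    [[-1,-1,145],0,1],
    [[-1,-1,145],0,1],
    [[-1,-1,145],0,1],
    [[-1,-1,145],0,1],
  ],
  squeeze=40,
)

```text
time_s: 16.27
tool_pos: [0.4419, 0.1675, 0.0083]
tool_rot: [3.141, 0.001, -3.142]
wrist_force: [-4.6, -0.6, 12.6]
finger_gap: 0.0601
grip_force: 40.1
```

carry_out(
  steps=[
    [[0,0,0],0,1],
    [[0,0,-10],0,1],
    [[0,0,-40],0,1],
    [[0,0,-80],0,1],
    [[0,0,-110],0,1],
    [[0,0,-115],0,1],
    [[0,0,-115],0,1],
  ],
)

```text
time_s: 17.15
tool_pos: [0.4404, 0.1672, 0.1208]
tool_rot: [-3.142, -0.0, 3.141]
wrist_force: [-0.3, 1.0, -0.9]
finger_gap: 0.0597
grip_force: 43.4
```

```bash
python3 roll.py; python3 - <<'E'
from h import *
w=cams.capture("wrist");t=cams.capture("side")
cv2.imwrite("pics/w6.png",np.hstack([w[:,100:540],cv2.resize(t[120:260,200:340],(350,400))])[:,:,::-1])
E
```

```text
t 17.15 tcp [0.4404 0.1672 0.1208] yaw 3.141 gap 0.0597
0.95 [203. 164.] [84. 89.]  [0.4451 0.056  0.012 ] mm shift x,y: [  -4.7 -111.3]
0.7 [261. 315.] [146. 148.]  [0.4915 0.1676 0.012 ] mm shift x,y: [-51.1   0.4]
0.67 [220.  34.] [84. 69.] edge [ 0.4583 -0.0416  0.012 ] mm shift x,y: [ -17.9 -208.9]
```

View pics/w6.png

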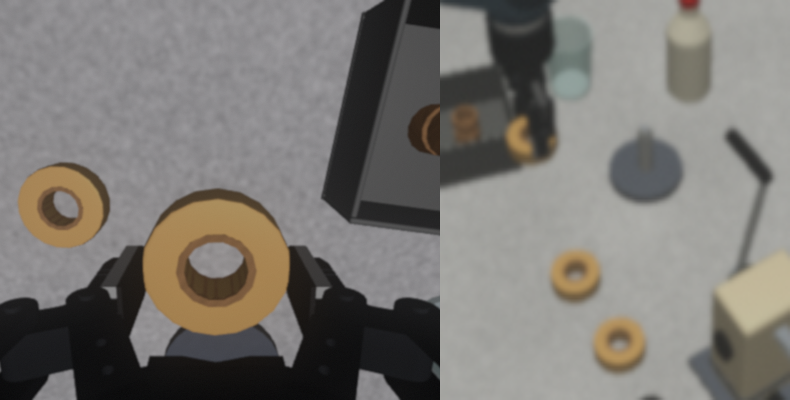

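The roll is held level (centre at (216,262) in the left half), gap 60 mm. Compute the roll's offset from the TCP.

```bash
cat > held.py <<'E'
from h import *
s=r.get_state();w=cams.capture("wrist");P=pose("wrist",s)
hb=float(__import__("sys").argv[1]) if len(__import__("sys").argv)>1 else .0107
print("t",s["time_s"],"tcp",np.round(s["tool_pos"],4),"gap",round(s["finger_gap"],4),"F",np.round(s["wrist_force"],1))
g=None
for d in cams.cut_out("wrist","roll0"):
  b,wh,a=box(d["mask"])
  if d["p"]>.3 and abs(b[1]-315)<30 and wh[0]>120:
    # inner bore rim: fill holes
    p=onz(P,((b[0]+ (d['mask'].any(1).nonzero()[0][0]+0)*0),b[1]),s["tool_pos"][2]+hb);print(d["p"],np.round(b,1),np.round(wh),"offset roll-TCP mm",np.round((p-s["tool_pos"])*1e3,1))
    cs,h=cv2.findContours(d["mask"].astype(np.uint8),cv2.RETR_CCOMP,1)
    for c,hh in zip(cs,h[0]):
      if hh[3]>=0 and len(c)>20:
        x,y,ww,q=cv2.boundingRect(c);print("hole",x+ww/2,y+q/2,ww,q)
E
python3 held.py
```

```text
t 17.35 tcp [0.4398 0.1671 0.1198] gap 0.0597 F [ 0.2 -0.2 -0.7]
0.6 [261. 315.] [146. 146.] offset roll-TCP mm [-4.9  0.4 10.7]
hole 316.0 260.0 56 38
```

carry_out(
  steps=[
    [[-20,0,0],0,1],
    [[-50,2,0],0,1],
    [[-90,3,0],0,1],
    [[-125,4,0],0,1],
    [[-142,5,0],0,1],
    [[-146,5,0],0,1],
    [[-146,5,0],0,1],
    [[-146,5,0],0,1],
  ],
)

```text
time_s: 18.45
tool_pos: [0.586, 0.1723, 0.121]
tool_rot: [-3.142, -0.001, -3.141]
wrist_force: [0.1, -0.5, -0.2]
finger_gap: 0.0597
grip_force: 43.4
```

```bash
python3 held.py; python3 - <<'E'
from h import *
w=cams.capture("wrist");cv2.imwrite("pics/w7.png",cv2.resize(w[150:400,190:440],(600,600))[:,:,::-1])
P=pose("wrist");print(proj(P,[.5873,.1724,.074]),proj(P,[.5873,.1724,.012]))
E
```

```text
t 18.45 tcp [0.586  0.1723 0.121 ] gap 0.0597 F [ 0.1 -0.5 -0.2]
0.58 [261.5 316. ] [145. 144.] offset roll-TCP mm [-4.7  0.8 10.7]
hole 316.0 259.5 56 39
[226.436408   314.55312154] [198.04138995 314.77279977]
```

View pics/w7.png

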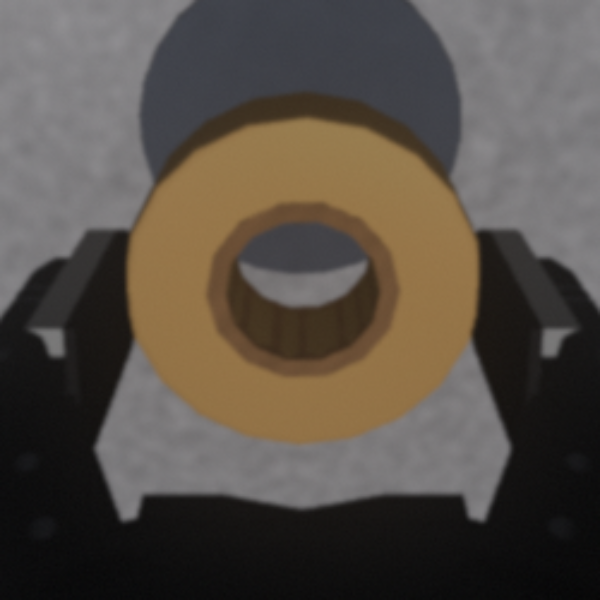

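Seen through the bore: the disc's centre is at image (315,198), as projected; top face of the roll spans rows 199–335, columns 243–389. I fit the held roll's pose to these.

```bash
cat > fit.py <<'E'
from h import *
from scipy.optimize import least_squares
def fit(s,o):
  P=pose("wrist",s);t=np.linspace(0,2*np.pi,180)
  def f(v):
    c=s["tool_pos"]+np.array(v)/1e3;p=np.array([proj(P,c+.031*np.array([np.cos(a),np.sin(a),0])) for a in t])
    return [p[:,0].min()-o[0],p[:,0].max()-o[1],p[:,1].min()-o[2],p[:,1].max()-o[3]]
  q=least_squares(f,[0,0,10]);return q.x,q.fun
if __name__=="__main__":
  print(fit(r.get_state(),[199.2,334.6,243.3,389.2]))
E
python3 fit.py
```

```text
(array([1.78917135, 0.91065336, 5.76649615]), array([ 0.554818  , -0.61880082, -0.53455454,  0.53474139]))
```

carry_out(
  steps=[
    [[0,-1,10],0,1],
    [[0,-1,20],0,1],
    [[0,-1,32],0,1],
    [[0,-1,44],0,1],
    [[0,-1,56],0,1],
    [[0,-1,68],0,1],
    [[0,-1,80],0,1],
    [[0,-1,88],0,1],
    [[0,-1,91],0,1],
    [[0,-1,91],0,1],
  ],
)

```text
time_s: 19.85
tool_pos: [0.5875, 0.1713, 0.0305]
tool_rot: [3.142, 0.002, 3.142]
wrist_force: [5.0, -0.4, -1.1]
finger_gap: 0.0594
grip_force: 43.3
```

carry_out(
  steps=[
    [[0,0,2],0,1],
    [[0,0,4],0,1],
    [[0,0,4],0,1],
  ],
)

```text
time_s: 20.23
tool_pos: [0.5875, 0.1713, 0.0267]
tool_rot: [3.141, 0.002, 3.141]
wrist_force: [4.2, 0.6, 1.6]
finger_gap: 0.0594
grip_force: 43.6
```

carry_out(
  steps=[
    [[-1.5,0,2],0,1],
    [[-1.5,0,3],0,1],
    [[-1.5,0,3],0,0.5],
    [[-1.5,0,3],0,-0.5],
    [[-1.5,0,3],0,-1],
    [[-1.5,0,3],0,-1],
    [[-1.5,0,-30],0,-1],
    [[-1.5,0,-80],0,-1],
    [[-1.5,0,-95],0,-1],
    [[-1.5,0,-95],0,-1],
  ],
)

```text
time_s: 21.48
tool_pos: [0.5888, 0.1713, 0.1222]
tool_rot: [3.141, 0.002, 3.142]
wrist_force: [1.2, 0.9, -1.2]
finger_gap: 0.0856
grip_force: 0.0
```

```bash
python3 roll.py; python3 - <<'E'
from h import *
w=cams.capture("wrist");t=cams.capture("side")
cv2.imwrite("pics/w8.png",np.hstack([w[:,100:540],cv2.resize(t[120:260,200:340],(350,400))])[:,:,::-1])
E
```

```text
t 21.475 tcp [0.5888 0.1713 0.1222] yaw 3.142 gap 0.0856
0.94 [26. 12.] [52. 24.] edge [ 0.4745 -0.0254  0.012 ] mm shift x,y: [ 114.3 -196.7]
0.94 [ 16. 136.] [32. 94.] edge [0.4685 0.056  0.012 ] mm shift x,y: [ 120.3 -115.4]
0.68 [198. 315.] [87. 87.]  [0.5901 0.1716 0.012 ] mm shift x,y: [-1.3  0.3]
```

View pics/w8.png

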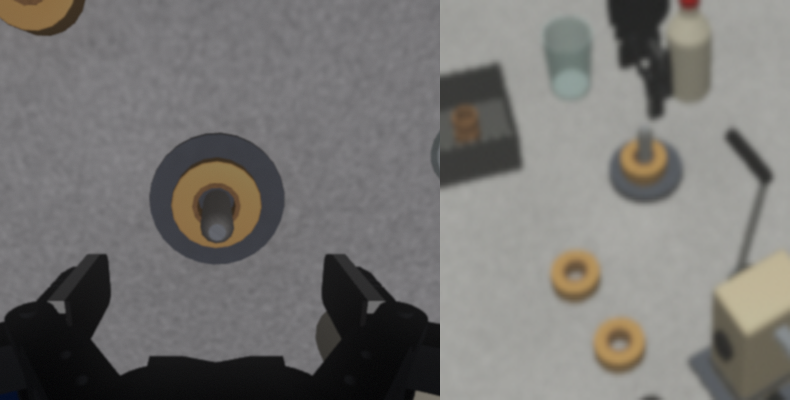

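Roll seated flat on the disc, spindle through the bore. Next roll.

carry_out(
  steps=[
    [[36,-29,-10],0,-1],
    [[72,-58,-20],0,-1],
    [[108,-86,-28],0,-1],
    [[135,-108,-28],0,-1],
    [[144,-115,-28],0,-1],
    [[144,-115,-28],0,-1],
    [[144,-115,-28],0,-1],
  ],
)

```text
time_s: 22.55
tool_pos: [0.445, 0.0567, 0.1492]
tool_rot: [3.141, 0.0, -3.141]
wrist_force: [0.4, 0.0, 0.0]
finger_gap: 0.0854
grip_force: 0.0
```

```bash
python3 roll.py
```

```text
t 22.55 tcp [0.445  0.0567 0.1492] yaw -3.141 gap 0.0854
0.76 [340. 421.] [30. 48.]  [0.5882 0.1539 0.012 ] mm shift x,y: [-143.2   97.3]
0.64 [188. 314.] [76. 76.]  [0.4453 0.0563 0.012 ] mm shift x,y: [-0.3 -0.4]
0.61 [203. 180.] [78. 77.]  [ 0.4578 -0.0541  0.012 ] mm shift x,y: [ -12.8 -110.7]
```

carry_out(
  steps=[
    [[-1,-1,50],0,-1],
    [[-1,-1,100],0,-1],
    [[-1,-1,130],0,-1],
    [[-1,-1,140],0,-1],
    [[-1,-1,140],0,-1],
    [[-1,-1,140],0,-1],
    [[-1,-1,140],0,1],
    [[-1,-1,140],0,1],
    [[-1,-1,140],0,1],
    [[-1,-1,140],0,1],
  ],
  squeeze=40,
)

```text
time_s: 23.9
tool_pos: [0.4463, 0.0553, 0.0111]
tool_rot: [-3.141, 0.001, -3.141]
wrist_force: [-4.4, 0.4, 11.6]
finger_gap: 0.0591
grip_force: 40.1
```

carry_out(
  steps=[
    [[0,0,0],0,1],
    [[0,0,-10],0,1],
    [[0,0,-40],0,1],
    [[0,0,-80],0,1],
    [[0,0,-110],0,1],
    [[0,0,-115],0,1],
    [[0,0,-115],0,1],
  ],
)

```text
time_s: 24.78
tool_pos: [0.4449, 0.0553, 0.1238]
tool_rot: [3.142, -0.0, 3.141]
wrist_force: [-0.7, 0.3, -0.8]
finger_gap: 0.0584
grip_force: 43.2
```

carry_out(
  steps=[
    [[-20,16,0],0,1],
    [[-55,45,0],0,1],
    [[-95,77,0],0,1],
    [[-125,102,0],0,1],
    [[-139,114,0],0,1],
    [[-142,116,0],0,1],
    [[-142,116,0],0,1],
    [[-142,116,0],0,1],
  ],
)

```text
time_s: 25.78
tool_pos: [0.5864, 0.1707, 0.1237]
tool_rot: [-3.141, -0.001, 3.141]
wrist_force: [-1.3, -0.1, -0.6]
finger_gap: 0.0586
grip_force: 43.2
```

```bash
cat > face.py <<'E'
from fit import *
s=r.get_state();w=cams.capture("wrist")
print("t",s["time_s"],"tcp",np.round(s["tool_pos"],4),"gap",round(s["finger_gap"],4),"F",np.round(s["wrist_force"],1))
h=cv2.cvtColor(w,cv2.COLOR_RGB2HSV)
m=((h[:,:,2]>118)&(h[:,:,1]>80)&(h[:,:,0]<30)).astype(np.uint8)
m[:150]=0
m=cv2.morphologyEx(m,cv2.MORPH_OPEN,np.ones((3,3)))
n,l,st,_=cv2.connectedComponentsWithStats(m);i=1+st[1:,4].argmax();x,y,a,b,_=st[i]
print("rows",y,y+b,"cols",x,x+a,fit(s,[y,y+b,x,x+a]))
E
python3 face.py
```

```text
t 25.775 tcp [0.5864 0.1707 0.1237] gap 0.0586 F [-1.3 -0.1 -0.6]
rows 197 330 cols 246 387 (array([2.2225972 , 1.02524725, 1.44819836]), array([ 0.9755009 , -1.08419841, -0.94149273,  0.94167143]))
```

carry_out(
  steps=[
    [[-1.5,1,10],0,1],
    [[-1.5,1,20],0,1],
    [[-1.5,1,30],0,1],
    [[-1.5,1,40],0,1],
    [[-1.5,1,50],0,1],
    [[-1.5,1,60],0,1],
    [[-1.5,1,68],0,1],
    [[-1.5,1,72],0,1],
    [[-1.5,1,72],0,1],
  ],
)

```text
time_s: 26.95
tool_pos: [0.5887, 0.1723, 0.052]
tool_rot: [-3.142, -0.0, 3.141]
wrist_force: [-0.2, -0.3, -0.5]
finger_gap: 0.0586
grip_force: 43.2
```

carry_out(
  steps=[
    [[0,0,2],0,1],
    [[0,0,4],0,1],
    [[0,0,6],0,1],
    [[0,0,6],0,1],
  ],
)

```text
time_s: 27.45
tool_pos: [0.5886, 0.1723, 0.0461]
tool_rot: [-3.142, -0.0, 3.142]
wrist_force: [0.4, -0.5, -0.6]
finger_gap: 0.0583
grip_force: 43.2
```

No contact yet; another couple of mm, then release.

carry_out(
  steps=[
    [[0,0,1.5],0,1],
    [[0,0,3],0,1],
    [[0,0,3],0,0.5],
    [[0,0,3],0,-0.5],
    [[0,0,3],0,-1],
    [[0,0,3],0,-1],
    [[0,0,-30],0,-1],
    [[0,0,-75],0,-1],
    [[0,0,-79],0,-1],
    [[0,0,-79],0,-1],
  ],
)

```text
time_s: 28.7
tool_pos: [0.5887, 0.1723, 0.1253]
tool_rot: [3.142, 0.0, 3.141]
wrist_force: [-0.1, 0.6, -1.7]
finger_gap: 0.0851
grip_force: 0.0
```

```bash
python3 roll.py; python3 face.py
```

```text
t 28.7 tcp [0.5887 0.1723 0.1253] yaw 3.141 gap 0.0851
0.89 [26. 14.] [52. 27.] edge [ 0.4736 -0.0261  0.012 ] mm shift x,y: [ 115.1 -198.3]
0.82 [205. 316.] [94. 95.]  [0.5963 0.1734 0.012 ] mm shift x,y: [-7.6  1.2]
0.58 [157. 317.] [41.  8.]  [0.5599 0.1736 0.012 ] mm shift x,y: [28.8  1.4]
0.45 [193. 315.] [129. 131.]  [0.5871 0.1723 0.012 ] mm shift x,y: [1.6 0. ]
t 28.8 tcp [0.5878 0.1722 0.1237] gap 0.0855 F [-0.9 -0.1 -0.7]
rows 166 255 cols 270 363 (array([  3.52930274,   1.23161705, -83.66906187]), array([ 0.00628239, -0.00672739, -0.00621359,  0.00621444]))
```

carry_out(
  steps=[
    [[33,-56,-6],0,-1],
    [[66,-112,-12],0,-1],
    [[99,-168,-18],0,-1],
    [[125,-213,-25],0,-1],
    [[131,-224,-25],0,-1],
    [[131,-226,-25],0,-1],
    [[131,-226,-25],0,-1],
    [[131,-226,-25],0,-1],
  ],
)

```text
time_s: 29.85
tool_pos: [0.4581, -0.0527, 0.1499]
tool_rot: [3.141, -0.001, -3.14]
wrist_force: [-0.4, 0.3, -0.4]
finger_gap: 0.0855
grip_force: 0.0
```

```bash
python3 roll.py
```

```text
t 29.85 tcp [ 0.4581 -0.0527  0.1499] yaw -3.14 gap 0.0855
0.87 [189. 314.] [77. 77.]  [ 0.4591 -0.0534  0.012 ] mm shift x,y: [-0.9 -0.7]
0.85 [324. 607.] [62. 12.]  [0.584  0.2125 0.012 ] mm shift x,y: [-125.8  265.2]
0.63 [309. 563.] [23. 65.]  [0.5696 0.1696 0.012 ] mm shift x,y: [-111.4  222.4]
```

The second roll lies flat on the first (apparent size grew as expected by one roll's height). Third roll.

carry_out(
  steps=[
    [[-1,-1,50],0,-1],
    [[-1,-1,100],0,-1],
    [[-1,-1,130],0,-1],
    [[-1,-1,140],0,-1],
    [[-1,-1,140],0,-1],
    [[-1,-1,140],0,-1],
    [[-1,-1,140],0,1],
    [[-1,-1,140],0,1],
    [[-1,-1,140],0,1],
    [[-1,-1,140],0,1],
  ],
  squeeze=40,
)

```text
time_s: 31.2
tool_pos: [0.4597, -0.055, 0.0118]
tool_rot: [-3.141, 0.001, 3.141]
wrist_force: [-2.8, 1.0, 8.0]
finger_gap: 0.0585
grip_force: 40.9
```

carry_out(
  steps=[
    [[0,0,0],0,1],
    [[0,0,-10],0,1],
    [[0,0,-40],0,1],
    [[0,0,-80],0,1],
    [[0,0,-110],0,1],
    [[0,0,-115],0,1],
    [[0,0,-115],0,1],
  ],
)

```text
time_s: 32.08
tool_pos: [0.4584, -0.0546, 0.1249]
tool_rot: [3.141, -0.0, 3.141]
wrist_force: [-0.3, 0.3, -1.2]
finger_gap: 0.0583
grip_force: 43.0
```

carry_out(
  steps=[
    [[-15,26,0],0,1],
    [[-40,69,0],0,1],
    [[-66,114,0],0,1],
    [[-92,159,0],0,1],
    [[-115,199,0],0,1],
    [[-127,219,0],0,1],
    [[-130,225,0],0,1],
    [[-130,225,0],0,1],
    [[-130,225,0],0,1],
  ],
)

```text
time_s: 33.2
tool_pos: [0.5882, 0.1693, 0.1247]
tool_rot: [-3.141, -0.001, 3.14]
wrist_force: [1.1, -0.5, -1.3]
finger_gap: 0.058
grip_force: 43.1
```

```bash
python3 face.py
```

```text
t 33.2 tcp [0.5882 0.1693 0.1247] gap 0.058 F [ 1.1 -0.5 -1.3]
rows 197 330 cols 246 386 (array([2.4673441 , 0.80740546, 0.90900827]), array([ 1.21371671, -1.34850269, -1.17119013,  1.17131119]))
```

carry_out(
  steps=[
    [[-0.5,3,0],0,1],
    [[-0.5,3,10],0,1],
    [[-0.5,3,20],0,1],
    [[-0.5,3,30],0,1],
    [[-0.5,3,40],0,1],
    [[-0.5,3,48],0,1],
    [[-0.5,3,54],0,1],
    [[-0.5,3,54],0,1],
  ],
)

```text
time_s: 34.25
tool_pos: [0.589, 0.1732, 0.0707]
tool_rot: [-3.141, -0.001, 3.141]
wrist_force: [-0.5, 0.0, -0.9]
finger_gap: 0.0579
grip_force: 43.1
```

carry_out(
  steps=[
    [[0,0,2],0,1],
    [[0,0,4],0,1],
    [[0,0,6],0,1],
    [[0,0,6],0,1],
  ],
)

```text
time_s: 34.75
tool_pos: [0.5892, 0.1732, 0.0651]
tool_rot: [-3.142, -0.0, 3.141]
wrist_force: [-0.3, -0.0, -0.9]
finger_gap: 0.0585
grip_force: 43.1
```

carry_out(
  steps=[
    [[0,-0.5,1.5],0,1],
    [[0,-0.5,3],0,1],
    [[0,-0.5,3],0,0.5],
    [[0,-0.5,3],0,-0.5],
    [[0,-0.5,3],0,-1],
    [[0,-0.5,3],0,-1],
    [[0,-0.5,-30],0,-1],
    [[0,-0.5,-60],0,-1],
    [[0,-0.5,-62],0,-1],
    [[0,-0.5,-62],0,-1],
  ],
)

```text
time_s: 36.0
tool_pos: [0.5889, 0.1727, 0.1266]
tool_rot: [-3.141, -0.001, 3.141]
wrist_force: [0.1, -0.1, -0.3]
finger_gap: 0.0855
grip_force: 0.0
```

```bash
python3 roll.py; python3 face.py; python3 - <<'E'
from h import *
w=cams.capture("wrist");t=cams.capture("side")
cv2.imwrite("pics/w9.png",np.hstack([w[:,100:540],cv2.resize(t[120:260,220:360],(350,400))])[:,:,::-1])
E
```

```text
t 36.0 tcp [0.5889 0.1727 0.1266] yaw 3.141 gap 0.0855
0.9 [165. 311.] [15. 64.]  [0.5662 0.1701 0.012 ] mm shift x,y: [22.6 -2.6]
0.67 [214. 316.] [102. 102.]  [0.6041 0.174  0.012 ] mm shift x,y: [-15.2   1.3]
0.62 [163. 308.] [19. 68.]  [0.5647 0.1678 0.012 ] mm shift x,y: [24.2 -4.9]
t 36.1 tcp [0.5883 0.1726 0.1256] gap 0.0853 F [ 0.6  0.1 -0.4]
rows 170 267 cols 266 367 (array([  2.58593196,   1.17972259, -63.47552006]), array([ 0.24695881, -0.2661004 , -0.24347446,  0.2435079 ]))
```

View pics/w9.png

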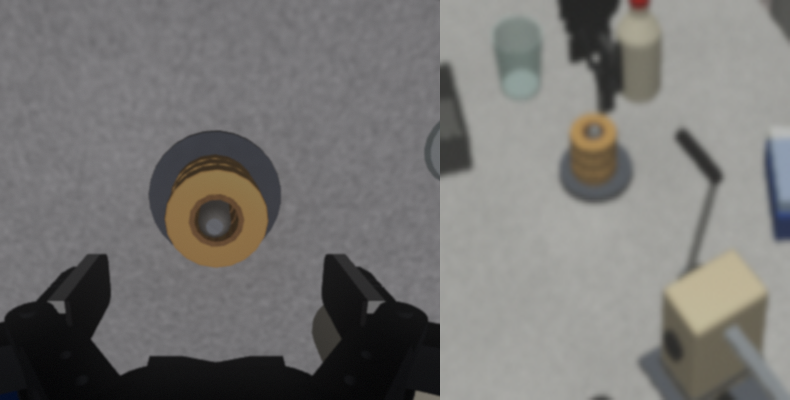

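All three rolls lie flat on the spindle. Now over the lever, turning the tool 90°.

carry_out(
  steps=[
    [[0,0,-50],0,-1],
    [[0,0,-100],0,-1],
    [[0,-10,-150],10,-1],
    [[-5,-40,-190],20,-1],
    [[-8,-80,-204],30,-1],
    [[-12,-125,-204],40,-1],
    [[-16,-170,-204],50,-1],
    [[-16,-205,-204],60,-1],
    [[-16,-230,-204],70,-1],
    [[-16,-238,-204],80,-1],
  ],
)

```text
time_s: 37.5
tool_pos: [0.6051, -0.0668, 0.3304]
tool_rot: [-3.14, -0.0, 1.737]
wrist_force: [-0.4, -0.1, 0.2]
finger_gap: 0.085
grip_force: 0.0
```

carry_out(
  steps=[
    [[0,0,0],10,-1],
    [[0,0,0],10,-1],
    [[0,0,0],10,-1],
  ],
)

```text
time_s: 37.88
tool_pos: [0.6052, -0.0651, 0.3309]
tool_rot: [-3.141, -0.0, 1.573]
wrist_force: [-0.2, 0.1, -0.0]
finger_gap: 0.0853
grip_force: 0.0
```

```bash
cat > lev.py <<'E'
from h import *
import json
s=r.get_state();w=cams.capture("wrist");P=pose("wrist",s)
print(s["time_s"],np.round(s["tool_pos"],4),s["tool_rot"])
for n in("lever_grip","tear_bar"):
  for d in cams.cut_out("wrist",n):
    b,wh,a=box(d["mask"]);print(n,round(d["p"],2),np.round(b,1),np.round(wh),round(a),d["at"],d["mask"].sum())
import sys
cv2.imwrite(sys.argv[1],w[:,:,::-1])
E
python3 lev.py pics/w10.png
```

```text
37.875 [ 0.6052 -0.0651  0.3309] [-3.14107177e+00 -1.21625716e-04  1.57332240e+00]
lever_grip 0.7 [198.9 317.3] [109.  54.] 83 [204.2, 329.2] 2998
tear_bar 0.74 [254.2 307.2] [214. 100.] 81 [253.3, 314.2] 15740
tear_bar 0.24 [198.8 317.3] [109.  54.] 83 [202.0, 325.5] 3062
```

View pics/w10.png

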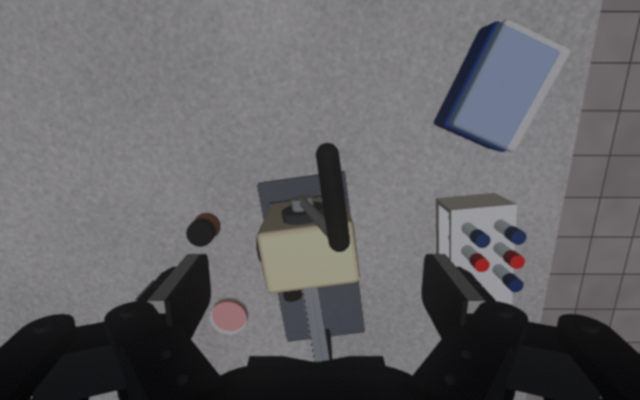

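The grip bar runs from (327,150) (+y end) to (340,243) in the picture, so the feed head is yawed by several degrees. Measure its ends from a second place.

```bash
cat > lev2.py <<'E'
from h import *
import json,os
s=r.get_state();w=cams.capture("wrist");P=pose("wrist",s)
v=w.max(2);m=(v<45).astype(np.uint8)
m=cv2.morphologyEx(m,cv2.MORPH_OPEN,np.ones((9,9)))
n,l,st,ce=cv2.connectedComponentsWithStats(m)
for i in range(1,n):
  if 800<st[i,4]<6000 and st[i,1]+st[i,3]<300 and st[i,3]>50:
    c=cv2.findContours((l==i).astype(np.uint8),0,1)[0][0];(cx,cy),wh,a=cv2.minAreaRect(c)
    bx=cv2.boxPoints(((cx,cy),wh,a));L=max(wh);q=sorted(bx,key=lambda p:p[1]);A=(q[0]+q[1])/2;B=(q[2]+q[3])/2
    print("tcp",np.round(s["tool_pos"],4),"grip",A,B,np.round(wh,1))
    o=json.load(open("lv.json")) if os.path.exists("lv.json") else []
    o.append([s["tool_pos"].tolist(),s["tool_rot"].tolist(),A[::-1].tolist(),B[::-1].tolist()]);json.dump(o,open("lv.json","w"))
    a=onz(P,A[::-1],.235);b=onz(P,B[::-1],.235);print(a,b,np.linalg.norm(a-b),"yaw",np.degrees(np.arctan2(-(a-b)[0],(a-b)[1])))
    if len(o)>1:
      for k in(2,3):print(tri([(pose("wrist",dict(tool_pos=np.array(e[0]),tool_rot=np.array(e[1]))),e[k]) for e in o]))
E
python3 lev2.py
```

```text
tcp [ 0.6053 -0.065   0.3312] grip [324.901  144.6587] [337.15356 248.80547] [104.9  25.2]
[ 0.61142339 -0.02475834  0.235     ] [ 0.62095835 -0.09975287  0.235     ] 0.07559824688925963 yaw 7.245825681702441
```

carry_out(
  steps=[
    [[40,0,0],0,-1],
    [[80,0,0],0,-1],
    [[80,0,0],0,-1],
    [[80,0,0],0,-1],
    [[80,0,0],0,-1],
  ],
)

```text
time_s: 38.7
tool_pos: [0.6054, 0.0138, 0.3312]
tool_rot: [-3.142, 0.0, 1.57]
wrist_force: [0.9, 0.5, -0.3]
finger_gap: 0.0854
grip_force: 0.0
```

```bash
python3 lev2.py
```

carry_out(
  steps=[
    [[-50,0,0],0,-1],
    [[-100,10,0],0,-1],
    [[-120,10,0],0,-1],
    [[-120,10,0],0,-1],
    [[-120,10,0],0,-1],
    [[-120,10,0],0,-1],
  ],
)

```text
time_s: 39.5
tool_pos: [0.6153, -0.1039, 0.3315]
tool_rot: [3.141, -0.0, 1.572]
wrist_force: [-0.4, -0.4, 0.4]
finger_gap: 0.0852
grip_force: 0.0
```

```bash
python3 lev2.py
```

```text
tcp [ 0.6153 -0.1039  0.3315] grip [311.44788  84.42812] [325.98773 197.51585] [114.  23.]
[ 0.61246118 -0.02526463  0.235     ] [ 0.62252006 -0.10025686  0.235     ] 0.07566383576642027 yaw 7.639620535863384
(array([ 0.61197629, -0.02515295,  0.23059185]), np.float64(0.00044828455897435093))
(array([ 0.62198639, -0.10176129,  0.22992055]), np.float64(0.0007090216661470395))
```

Grip centre about (0.616, -0.059, 0.231), head yaw 7.5°, both views agreeing with the stated height. Descend around it and close.

carry_out(
  steps=[
    [[25,1,0],-4,-1],
    [[45,1,0],-7.5,-1],
    [[45,1,20],-7.5,-1],
    [[45,1,60],-7.5,-1],
    [[45,1,95],-7.5,-1],
    [[45,1,115],-7.5,-1],
    [[45,1,118],-7.5,-1],
    [[45,1,118],-7.5,-1],
    [[45,1,118],-7.5,-1],
  ],
)

```text
time_s: 40.67
tool_pos: [0.6172, -0.0606, 0.2151]
tool_rot: [3.139, 0.001, 1.701]
wrist_force: [-0.1, 0.1, 0.5]
finger_gap: 0.0857
grip_force: 0.0
```

carry_out(
  steps=[
    [[0,0,0],0,0],
    [[0,0,0],0,0.4],
    [[0,0,0],0,1],
    [[0,0,0],0,1],
    [[0,0,0],0,1],
    [[0,0,0],0,1],
  ],
  squeeze=60,
)

```text
time_s: 41.42
tool_pos: [0.6166, -0.0602, 0.2135]
tool_rot: [3.141, 0.0, 1.702]
wrist_force: [0.8, 0.5, 0.2]
finger_gap: 0.0143
grip_force: 58.4
```

carry_out(
  steps=[
    [[0,-6,-1.5],0,1],
    [[0,-12.7,-2.6],0,1],
    [[0,-25.7,-3.9],0,1],
    [[0,-38.7,-3.9],0,1],
    [[0,-51.6,-2.6],0,1],
    [[0,-64.3,0],0,1],
    [[0,-76.7,3.8],0,1],
    [[0,-88.7,8.9],0,1],
    [[0,-95,12],0,1],
    [[0,-95,12],0,1],
  ],
)

```text
time_s: 42.68
tool_pos: [0.5245, -0.0738, 0.2052]
tool_rot: [3.133, 0.004, 1.701]
wrist_force: [4.6, -0.6, 9.9]
finger_gap: 0.014
grip_force: 60.6
```

carry_out(
  steps=[
    [[0,-5,2],0,1],
    [[0,-10,5],0,1],
    [[0,-15,8],0,1],
    [[0,-18,10],0,1],
    [[0,-18,10],0,1],
  ],
)

```text
time_s: 43.3
tool_pos: [0.5071, -0.0763, 0.1952]
tool_rot: [3.133, 0.005, 1.701]
wrist_force: [4.7, -1.3, 9.2]
finger_gap: 0.0141
grip_force: 58.7
```

carry_out(
  steps=[
    [[0,-3,1.5],0,1],
    [[0,-5,3],0,1],
    [[0,-5,3],0,1],
  ],
)

```text
time_s: 43.68
tool_pos: [0.5065, -0.0765, 0.1947]
tool_rot: [3.12, 0.006, 1.701]
wrist_force: [17.8, 2.7, 9.4]
finger_gap: 0.0138
grip_force: 59.0
```

At the stop (force up to 18 N, no more travel). Ease it back slowly.

carry_out(
  steps=[
    [[0,2.5,-1],0,1],
    [[0,5,-2],0,1],
    [[0,7.2,-2.8],0,1],
    [[0,9.8,-4.4],0,1],
    [[0,12.4,-6.3],0,1],
    [[0,15.2,-8.1],0,1],
    [[0,17.9,-9.9],0,1],
    [[0,20.7,-11.5],0,1],
    [[0,22.1,-12.3],0,1],
    [[0,23.5,-13.1],0,1],
  ],
)

```text
time_s: 44.92
tool_pos: [0.5228, -0.074, 0.2049]
tool_rot: [3.141, 0.004, 1.702]
wrist_force: [-4.2, -2.7, 14.4]
finger_gap: 0.014
grip_force: 60.6
```

carry_out(
  steps=[
    [[0,2.9,-1.5],0,1],
    [[0,5.8,-3],0,1],
    [[0,8.7,-4.3],0,1],
    [[0,11.7,-5.6],0,1],
    [[0,14.7,-6.8],0,1],
    [[0,17.8,-8.1],0,1],
    [[0,20.8,-9.1],0,1],
    [[0,23.9,-10.1],0,1],
    [[0,27,-11],0,1],
    [[0,30.2,-11.9],0,1],
  ],
)

```text
time_s: 46.18
tool_pos: [0.5523, -0.0697, 0.2152]
tool_rot: [-3.141, 0.002, 1.702]
wrist_force: [-1.8, -2.1, 7.9]
finger_gap: 0.014
grip_force: 62.5
```

carry_out(
  steps=[
    [[0,3.1,-0.7],0,1],
    [[0,6.3,-1.4],0,1],
    [[0,9.5,-2],0,1],
    [[0,12.7,-2.6],0,1],
    [[0,15.9,-3],0,1],
    [[0,19.1,-3.4],0,1],
    [[0,22.3,-3.7],0,1],
    [[0,25.6,-3.9],0,1],
    [[0,28.8,-4],0,1],
    [[0,32.1,-4],0,1],
  ],
)

```text
time_s: 47.42
tool_pos: [0.584, -0.0649, 0.2177]
tool_rot: [-3.14, 0.001, 1.702]
wrist_force: [-2.5, -3.8, 8.0]
finger_gap: 0.0139
grip_force: 65.2
```

carry_out(
  steps=[
    [[0,3.2,0],0,1],
    [[0,6.5,0.1],0,1],
    [[0,9.8,0.3],0,1],
    [[0,13,0.6],0,1],
    [[0,16.3,1],0,1],
    [[0,19.5,1.4],0,1],
    [[0,22.7,2],0,1],
    [[0,25.8,2.6],0,1],
    [[0,29,3.3],0,1],
    [[0,31.5,3.9],0,1],
  ],
)

```text
time_s: 48.68
tool_pos: [0.6156, -0.0602, 0.2128]
tool_rot: [-3.141, -0.0, 1.702]
wrist_force: [1.3, -4.1, 0.8]
finger_gap: 0.0141
grip_force: 66.6
```

carry_out(
  steps=[
    [[0,0.7,0],0,1],
    [[0,1.5,0],0,1],
    [[0,2,0],0,1],
    [[0,2,0],0,1],
    [[0,2,0],0,1],
  ],
)

```text
time_s: 49.3
tool_pos: [0.6168, -0.06, 0.2125]
tool_rot: [-3.139, -0.001, 1.702]
wrist_force: [-3.0, -2.9, -3.6]
finger_gap: 0.014
grip_force: 66.4
```

At rest against the stop. Release, rise, go over the guard.

carry_out(
  steps=[
    [[0,0,0],0,0.6],
    [[0,0,0],0,0],
    [[0,0,0],0,-1],
    [[0,0,0],0,-1],
    [[0,0,0],0,-1],
    [[0,0,-30],0,-1],
    [[0,0,-80],0,-1],
    [[0,0,-100],0,-1],
    [[0,0,-100],0,-1],
  ],
)

```text
time_s: 50.42
tool_pos: [0.6182, -0.0602, 0.3149]
tool_rot: [3.139, 0.001, 1.702]
wrist_force: [-0.4, -0.1, -0.3]
finger_gap: 0.0854
grip_force: 0.0
```

```bash
cat > g.py <<'E'
from h import *
import sys
s=r.get_state();w=cams.capture("wrist");P=pose("wrist",s);R=Ro.from_euler("xyz",s["tool_rot"]).as_matrix()
print(s["time_s"],np.round(s["tool_pos"],4),np.round(s["tool_rot"],3),s["finger_gap"])
for n in("guard","lever_grip"):
 for d in cams.cut_out("wrist",n):
  b,wh,a=box(d["mask"]);print(n,round(d["p"],2),np.round(b,1),np.round(wh),round(a,1),onz(P,b,.053))
t=np.array([float(x) for x in sys.argv[1:4]])
print("shift to target (tool axes, mm):",np.round(R.T@(t-s["tool_pos"])*1e3,1))
E
python3 g.py .39 -.29 .2
```

```text
50.425 [ 0.6182 -0.0602  0.3149] [3.139e+00 1.000e-03 1.702e+00] 0.08535458009209725
guard 0.74 [290.  115.2] [36. 67.] 57.5 [ 0.3887368 -0.2537287  0.053    ]
lever_grip 0.85 [210.  298.3] [115.  55.] 88.1 [ 0.60606401 -0.11835361  0.053     ]
shift to target (tool axes, mm): [-197.9 -256.6  114.4]
```

carry_out(
  steps=[
    [[-30,-39,0],0,-1],
    [[-65,-84,0],0,-1],
    [[-100,-130,10],0,-1],
    [[-135,-175,50],0,-1],
    [[-170,-221,90],0,-1],
    [[-190,-247,110],0,-1],
    [[-198,-257,115],0,-1],
    [[-198,-257,115],0,-1],
    [[-198,-257,115],0,-1],
  ],
)

```text
time_s: 51.7
tool_pos: [0.3897, -0.2896, 0.1993]
tool_rot: [3.14, 0.001, 1.703]
wrist_force: [-0.2, -0.1, -0.2]
finger_gap: 0.0853
grip_force: 0.0
```

```bash
python3 g.py .382 -.293 .12; python3 - <<'E'
from h import *
w=cams.capture("wrist");cv2.imwrite("pics/w11.png",w[:,:,::-1])
E
```

```text
51.7 [ 0.3897 -0.2896  0.1993] [3.140e+00 1.000e-03 1.703e+00] 0.08533236470579
guard 0.67 [182.8 303.9] [50. 98.] 13.8 [ 0.37993319 -0.28796042  0.053     ]
shift to target (tool axes, mm): [-2.3 -8.2 79.3]
```

View pics/w11.png

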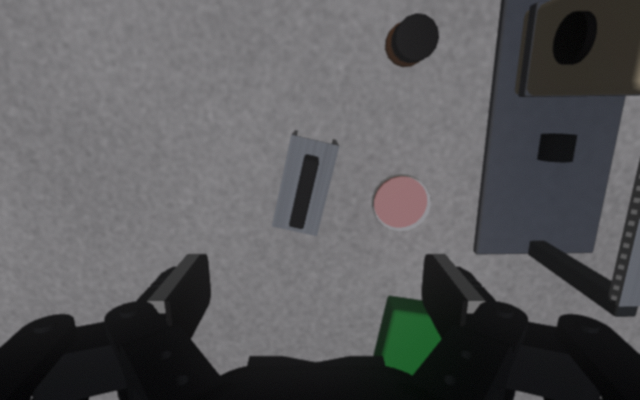

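Guard ridge runs (312,156) to (297,227); dish at (401,202) leaves room and is far lower than the fingers. Compute the ridge's centre and yaw, and also bar geometry.

```bash
python3 - <<'E'
from h import *
s=r.get_state();P=pose("wrist",s);R=Ro.from_euler("xyz",s["tool_rot"]).as_matrix()
w=cams.capture("wrist");m=(w.max(2)<50).astype(np.uint8);m[:,:250]=0;m[:,360:]=0;m[:130]=0;m[250:]=0
n,l,st,_=cv2.connectedComponentsWithStats(m);i=1+st[1:,4].argmax();print(st[i])
c=cv2.findContours((l==i).astype(np.uint8),0,1)[0][0];(cx,cy),wh,a=cv2.minAreaRect(c);bx=cv2.boxPoints(((cx,cy),wh,a))
q=sorted(bx,key=lambda p:p[1]);A=(q[0]+q[1])[::-1]/2;B=(q[2]+q[3])[::-1]/2;print(A,B,wh)
for z in(.072,.079):
  A3,B3=onz(P,A,z),onz(P,B,z);d=A3-B3;print(z,(A3+B3)/2,np.linalg.norm(d),"yaw",np.degrees(np.arctan2(-d[0],d[1])),"shift",R.T@((A3+B3)/2-s["tool_pos"])*1e3)
# post / bar by head frame
y=np.radians(7.5);g=np.array([.6164,-.0587])
print("head x,y axes",np.cos(y),np.sin(y))
E
```

```text
[ 290  155   28   73 1007]
[155.8281 312.2436] [226.79861 296.11395] (14.228073120117188, 72.78035736083984)
0.072 [ 0.38071325 -0.29113519  0.072     ] 0.058706495358182356 yaw -5.284070089512376 shift [ -0.29456307  -9.00932026 127.10870414]
0.079 [ 0.38070769 -0.28936188  0.079     ] 0.057181934992480414 yaw -5.284070089512362 shift [  1.45668805  -8.77533172 120.10705921]
head x,y axes 0.9914448613738104 0.13052619222005157
```

carry_out(
  steps=[
    [[1,-9,20],8,-1],
    [[1,-9,50],12.8,-1],
    [[1,-9,90],12.8,-1],
    [[1,-9,125],12.8,-1],
    [[1,-9,141],12.8,-1],
    [[1,-9,141],12.8,-1],
    [[1,-9,141],12.8,-1],
  ],
)

```text
time_s: 52.82
tool_pos: [0.3805, -0.291, 0.0589]
tool_rot: [3.14, 0.002, 1.478]
wrist_force: [0.9, -0.7, -0.9]
finger_gap: 0.0854
grip_force: 0.0
```

carry_out(
  steps=[
    [[0,0,0],0,0],
    [[0,0,0],0,0.5],
    [[0,0,0],0,1],
    [[0,0,0],0,1],
    [[0,0,0],0,1],
    [[0,0,0],0,1],
  ],
  squeeze=60,
)

```text
time_s: 53.58
tool_pos: [0.3796, -0.2901, 0.0575]
tool_rot: [3.142, 0.0, 1.478]
wrist_force: [-0.2, 0.4, 1.0]
finger_gap: 0.0109
grip_force: 61.6
```

```bash
python3 - <<'E'
from h import *
im=cv2.imread("pics/w10.png")[:,:,::-1]
P=pose("wrist",dict(tool_pos=np.array([.6052,-.0651,.3309]),tool_rot=np.array([-3.14107,-.00012,1.57332])))
h=cv2.cvtColor(np.ascontiguousarray(im),cv2.COLOR_RGB2HSV)
print(im[260,310],im[215,340],im[205,290],[im[340,c].tolist() for c in range(300,345,3)])
m=((im[:,:,0]>140)&(im[:,:,2]<im[:,:,0]-12)).astype(np.uint8);m[:150]=0;m[:,:220]=0;m[:,400:]=0
n,l,st,_=cv2.connectedComponentsWithStats(m);i=1+st[1:,4].argmax();print(st[i])
c=cv2.findContours((l==i).astype(np.uint8),0,1)[0][0];R=cv2.minAreaRect(c);print(R)
A=cv2.approxPolyDP(cv2.convexHull(c),6,True)[:,0];print([(p.tolist(),np.round(onz(P,p[::-1],.14),4)) for p in A])
g=im.mean(2)
for row in(300,315,330,345):
  d=g[row,295:340];print(row,np.round(d[::2]).astype(int).tolist())
print(proj(P,[.56,-.19,.12]))
E
```

```text
[152 150 130] [29 28 29] [57 56 51] [[102, 102, 105], [111, 110, 114], [111, 110, 113], [114, 113, 115], [102, 104, 109], [98, 101, 109], [95, 98, 105], [97, 100, 107], [99, 102, 109], [41, 42, 43], [56, 56, 57], [118, 116, 119], [121, 120, 123], [116, 115, 116], [118, 116, 119]]
[ 260  228   98   63 4479]
((308.2955322265625, 257.26580810546875), (57.081687927246094, 91.57212829589844), 82.56858825683594)
[([352, 243], array([ 0.6419, -0.1338,  0.14  ])), ([356, 279], array([ 0.6473, -0.1738,  0.14  ])), ([269, 289], array([ 0.5567, -0.1856,  0.14  ])), ([261, 235], array([ 0.5506, -0.1255,  0.14  ])), ([316, 228], array([ 0.6056, -0.1179,  0.14  ]))]
300 [46, 58, 70, 73, 73, 95, 106, 107, 107, 104, 108, 108, 89, 70, 71, 72, 71, 72, 71, 71, 72, 72, 70]
315 [72, 71, 72, 73, 73, 78, 94, 105, 104, 105, 102, 105, 106, 97, 73, 73, 73, 73, 72, 70, 71, 70, 71]
330 [71, 71, 72, 72, 71, 71, 71, 79, 101, 103, 104, 100, 103, 104, 99, 54, 34, 44, 68, 70, 70, 70, 70]
345 [126, 125, 125, 128, 131, 127, 123, 120, 98, 102, 103, 104, 101, 101, 104, 101, 64, 30, 74, 117, 124, 121, 121]
[283.41935825 274.40464313]
```

carry_out(
  steps=[
    [[0,0,-10],0,1],
    [[0,0,-35],0,1],
    [[0,0,-75],0,1],
    [[0,0,-115],0,1],
    [[0,0,-150],0,1],
    [[0,0,-160],0,1],
    [[0,0,-160],0,1],
  ],
)

```text
time_s: 54.45
tool_pos: [0.3794, -0.29, 0.2172]
tool_rot: [3.142, 0.0, 1.478]
wrist_force: [-0.5, -1.7, -1.9]
finger_gap: 0.0107
grip_force: 61.4
```

```bash
python3 - <<'E'
from h import *
P=pose("wrist",dict(tool_pos=np.array([.6052,-.0651,.3309]),tool_rot=np.array([-3.14107,-.00012,1.57332])))
for a,b,c in[(300,305,319),(315,307.5,321.5),(330,309.5,324),(345,311.5,326)]:
  print(a,*[np.round(onz(P,(a,x),.12),4) for x in((b+c)/2,b,c)])
# independent: top camera bar edge profile
w=cams.capture("top").mean(2);T=pose("top")
for col in range(382,418,6):print(col,np.round(w[190:232:1,col]).astype(int).tolist())
print(proj(T,[.62,-.2,.12]),proj(T,[.62,-.3,.12]))
E
```

```text
300 [ 0.6015 -0.2104  0.12  ] [ 0.5936 -0.2104  0.12  ] [ 0.6093 -0.2104  0.12  ]
315 [ 0.6043 -0.2294  0.12  ] [ 0.5964 -0.2295  0.12  ] [ 0.6122 -0.2294  0.12  ]
330 [ 0.6069 -0.249   0.12  ] [ 0.5986 -0.249   0.12  ] [ 0.6152 -0.249   0.12  ]
345 [ 0.6093 -0.269   0.12  ] [ 0.6009 -0.2691  0.12  ] [ 0.6177 -0.269   0.12  ]
382 [139, 139, 135, 117, 91, 84, 84, 85, 84, 84, 84, 85, 83, 85, 89, 107, 121, 121, 120, 122, 119, 105, 87, 85, 86, 86, 84, 74, 55, 46, 47, 53, 59, 65, 77, 81, 82, 84, 84, 85, 86, 86]
388 [138, 136, 116, 89, 84, 84, 83, 84, 84, 86, 85, 85, 86, 89, 107, 119, 120, 120, 121, 119, 109, 90, 87, 86, 85, 84, 70, 46, 18, 20, 20, 17, 19, 18, 21, 49, 75, 85, 85, 86, 85, 85]
394 [135, 115, 88, 84, 84, 85, 85, 86, 86, 85, 86, 86, 89, 107, 120, 120, 119, 121, 120, 109, 93, 90, 87, 87, 86, 86, 87, 86, 85, 86, 86, 86, 85, 86, 86, 88, 87, 86, 87, 86, 86, 85]
400 [115, 90, 84, 86, 85, 86, 86, 85, 86, 86, 86, 88, 107, 121, 120, 119, 120, 119, 109, 91, 89, 87, 87, 88, 86, 87, 86, 87, 87, 86, 87, 86, 86, 86, 87, 86, 86, 86, 87, 86, 86, 92]
406 [90, 86, 84, 85, 85, 86, 86, 86, 87, 86, 89, 108, 120, 120, 120, 120, 121, 108, 92, 90, 88, 88, 87, 89, 88, 88, 87, 87, 87, 87, 88, 88, 88, 86, 88, 88, 87, 87, 86, 88, 91, 116]
412 [86, 86, 85, 87, 87, 85, 85, 87, 86, 89, 106, 122, 120, 119, 121, 122, 110, 97, 90, 87, 87, 86, 87, 88, 87, 88, 88, 88, 87, 87, 88, 88, 88, 88, 87, 87, 88, 88, 87, 91, 115, 135]
[201.73061449 375.89625529] [200.91241209 413.49935259]
```

Bar line (wrist and top cameras agree): middle about (0.6075, -0.255), yaw 7.6°. Carry the guard there.

carry_out(
  steps=[
    [[5,20,0],-3,1],
    [[13,55,0],-6,1],
    [[24,95,0],-9,1],
    [[34,135,0],-12,1],
    [[44,175,0],-12.9,1],
    [[52,207,0],-12.9,1],
    [[56,221,0],-12.9,1],
    [[56,224,0],-12.9,1],
    [[56,224,0],-12.9,1],
    [[56,224,0],-12.9,1],
  ],
)

```text
time_s: 55.75
tool_pos: [0.607, -0.2554, 0.2174]
tool_rot: [-3.141, -0.0, 1.702]
wrist_force: [0.3, -0.7, -1.8]
finger_gap: 0.0109
grip_force: 61.3
```

```bash
python3 g.py .6075 -.255 .1275; python3 - <<'E'
from h import *
w=cams.capture("wrist");t=cams.capture("side")
cv2.imwrite("pics/w12.png",np.hstack([w[:,100:540],cv2.resize(t[150:330,240:420],(360,400))])[:,:,::-1])
E
```

```text
55.75 [ 0.607  -0.2554  0.2174] [-3.141 -0.     1.702] 0.010854506367729003
guard 0.58 [253.5 316. ] [195.  96.] 90.0 [ 0.61643273 -0.32329363  0.053     ]
lever_grip 0.64 [202.  182.5] [56. 54.] 45.0 [ 0.49103383 -0.28956107  0.053     ]
shift to target (tool axes, mm): [ 0.3  0.6 89.9]
```

View pics/w12.png

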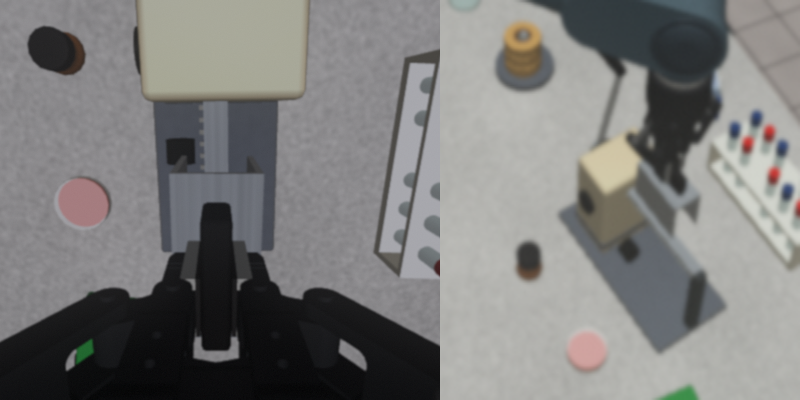

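The guard is held straight over the bar (bar at column 216, guard 217 in the left half), rolls stacked on the spindle, lever at rest. Lower.

carry_out(
  steps=[
    [[0,0.5,10],0,1],
    [[0,0.5,22],0,1],
    [[0,0.5,36],0,1],
    [[0,0.5,50],0,1],
    [[0,0.5,64],0,1],
    [[0,0.5,76],0,1],
    [[0,0.5,84],0,1],
    [[0,0.5,86],0,1],
    [[0,0.5,86],0,1],
  ],
)

```text
time_s: 57.12
tool_pos: [0.6085, -0.2551, 0.1317]
tool_rot: [3.141, 0.0, 1.703]
wrist_force: [-0.4, -0.1, -0.4]
finger_gap: 0.0111
grip_force: 61.3
```

carry_out(
  steps=[
    [[0,0,2],0,1],
    [[0,0,3.5],0,1],
    [[0,0,3.5],0,1],
  ],
)

```text
time_s: 57.5
tool_pos: [0.6082, -0.2549, 0.1279]
tool_rot: [-3.142, -0.0, 1.703]
wrist_force: [0.6, 0.4, -0.8]
finger_gap: 0.0103
grip_force: 61.3
```

carry_out(
  steps=[
    [[0,0,1],0,1],
    [[0,0,2],0,1],
    [[0,0,2],0,1],
  ],
)

```text
time_s: 57.88
tool_pos: [0.6084, -0.255, 0.1275]
tool_rot: [-3.141, 0.0, 1.704]
wrist_force: [-3.4, 2.7, 7.1]
finger_gap: 0.0105
grip_force: 62.4
```

Contact with the bar (7 N up). Release and retreat upwards.

carry_out(
  steps=[
    [[0,0,-1],0,0.6],
    [[0,0,-1],0,0.2],
    [[0,0,-1],0,-0.3],
    [[0,0,-1],0,-0.5],
    [[0,0,-1],0,-0.5],
    [[0,0,-30],0,-0.5],
    [[0,0,-80],0,-0.5],
    [[0,0,-140],0,-0.5],
    [[0,0,-180],0,-0.5],
    [[0,0,-180],0,-0.5],
  ],
)

```text
time_s: 59.12
tool_pos: [0.6099, -0.256, 0.3114]
tool_rot: [3.135, 0.006, 1.703]
wrist_force: [0.3, 0.9, 0.1]
finger_gap: 0.0642
grip_force: 0.0
```

carry_out(
  steps=[
    [[0,-50,0],0,-0.5],
    [[0,-110,0],0,-0.5],
    [[0,-170,0],0,-0.5],
    [[0,-190,0],0,-0.5],
    [[0,-190,0],0,-0.5],
    [[0,-190,0],0,-0.5],
  ],
)

```text
time_s: 59.88
tool_pos: [0.4203, -0.2799, 0.3052]
tool_rot: [-3.141, -0.001, 1.704]
wrist_force: [0.2, 0.1, -0.9]
finger_gap: 0.0639
grip_force: 0.0
```

```bash
python3 - <<'E'
from h import *
T,S=pose("top"),pose("side")
print(r.get_state()["tool_pos"],r.get_state()["time_s"])
for c,P in(("side",S),("top",T)):
  im=cams.capture(c)
  for n,z in(("guard",.11),("roll0",.05),("oil_jar",.02),("dish",.007),("lever_grip",.23),("core0",.06)):
    for d in cams.cut_out(c,n)[:3]:
      b,wh,a=box(d["mask"])if d["mask"].sum()>20 else (d["at"],(0,0),0);print(c,n,round(d["p"],2),np.round(b),np.round(wh),round(a),np.round(onz(P,b,z),3))
print(proj(S,[.608,-.255,.11]),proj(T,[.608,-.255,.14]),proj(S,[.6164,-.0587,.2306]),proj(T,[.6164,-.0587,.2306]))
im=cams.capture("side");x=im.mean(2);p=proj(S,[.6164,-.0587,.2306]).astype(int)
print("grip px darkness",x[p[0]-2:p[0]+3,p[1]-2:p[1]+3].mean())
E
```

```text
[ 0.42033827 -0.27987515  0.30524293] 59.875
side guard 0.86 [255. 350.] [34. 22.] 51 [ 0.606 -0.261  0.11 ]
side roll0 0.5 [163. 209.] [38. 39.] 78 [0.385 0.298 0.05 ]
side roll0 0.21 [238. 328.] [143.  58.] 65 [ 0.602 -0.147  0.05 ]
side oil_jar 0.49 [266. 285.] [16. 12.] 90 [ 0.458 -0.163  0.02 ]
side lever_grip 0.62 [189. 325.] [48. 17.] 86 [ 0.599 -0.114  0.23 ]
side core0 0.36 [184. 365.] [41. 32.] 90 [ 0.804 -0.006  0.06 ]
top guard 0.75 [206. 397.] [19. 33.] 81 [ 0.608 -0.257  0.11 ]
top roll0 0.69 [234. 174.] [30. 27.] 45 [0.553 0.362 0.05 ]
top roll0 0.57 [220. 240.] [20. 21.] 90 [0.589 0.175 0.05 ]
top roll0 0.49 [295. 188.] [0 0] 0 [0.384 0.316 0.05 ]
top oil_jar 0.7 [267. 362.] [12. 12.] 90 [ 0.452 -0.164  0.02 ]
top oil_jar 0.65 [215. 370.] [ 52. 119.] 86 [ 0.601 -0.194  0.02 ]
top oil_jar 0.62 [222. 244.] [33. 34.] 90 [0.589 0.17  0.02 ]
top dish 0.56 [256. 409.] [12. 19.] 45 [ 0.481 -0.298  0.007]
top lever_grip 0.63 [200. 330.] [37. 22.] 32 [ 0.608 -0.077  0.23 ]
top core0 0.46 [292. 196.] [2. 7.] 0 [0.39  0.293 0.06 ]
[253.32858151 349.84936534] [204.41760267 397.86106738] [173.16875593 321.5692543 ] [196.3970416  322.68177922]
grip px darkness 64.33333333333334
```

```bash
python3 -c "
from plant import hand_in
print(hand_in())"
```

```text
the job is handed in; nothing more can be done
None
```

The job is handed in at about 60 s: both spent cores are in the bin, all three rolls lie flat on the spindle, the lever was pulled to its stop and eased back to rest, and the guard hangs on the tear bar. The hand-in returned no verdict.

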